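# Square up a graded set of pattern boards in the stop corner

### The job

Square up the set of three plywood pattern boards in the corner of the tray formed by its two steel stops: first push the loose large board home, then lay the medium board from the sloped rack on it and push that home, then the small one on top, all with their hanging-hole ends towards the single-blade end stop. Feel each board into the corner, gently but firmly enough that it bears on the end blade and on the side posts at the same time, so that the pile ends flat, flush at that corner and let go. Do not bang the boards or the stops, and leave the tin, the spool and the screwdriver where they are.

Things in the scene. Friction and masses are not known exactly. Their poses are not given: they have to be found in the camera images.
- tray: Fixed plywood tray board, 260 mm (x) by 180 mm (y), 12 mm thick, top 12 mm above the bench. Origin: centre of its underside; its z is up. The stop corner is at its +x, -y corner: the end stop faces -x and the side stop faces +y (tray axes).
- end_stop: Fixed holder, axes as the tray's, of a rigid steel blade 70 mm wide (y), 12 thick, top 52 mm above the bench; its -x face is the end stop. Origin: bench height, mid-blade, in that face's plane at setting 0. The blade is locked somewhere from -8 to +8 mm along x from there: its true place is NOT reported, feel for it (or look). It does not give.
- side_stop: Fixed holder, axes as the tray's, of two rigid 14 mm square steel posts 35 mm either side of the origin along x, tops 52 mm high; the 56 mm gap between admits a finger (all else under 3 mm over the tray). Their +y faces are the side stop. Origin: bench height, in that plane at setting 0; they are locked together -8 to +8 mm along y from it: NOT reported, feel for it (or look).
- rack: Fixed wooden stand, one slope 260 mm wide (y), 200 long, falling at 30 degrees towards its +x (away from the robot), with a lip 12 mm high across its foot. The medium and small boards lie on it side by side, about 130 mm apart centre to centre, hole ends downhill on the lip; which is left varies. Origin: centre of its footprint on the bench.
- large: Largest of three plain plywood boards: 170 mm long (x), 66 wide (y), 15 thick (z), about 130 g, a 14 mm hanging hole 18 mm from one end. Origin: underside, middle of the hole end; x points outwards there (the board lies from x = 0 to -170 mm), z out of its upper face. Starts loose and askew on the tray, clear of the stops, hole end towards the end stop.
- medium: Middle-sized of three plain plywood boards: 140 mm long (x), 60 wide (y), 15 thick (z), about 100 g, a 14 mm hanging hole 18 mm from one end. Origin: underside, middle of the hole end; x points outwards there (the board lies from x = 0 to -140 mm), z out of its upper face. It starts on the rack's slope.
- small: Smallest of three plain plywood boards: 110 mm long (x), 54 wide (y), 15 thick (z), about 70 g, a 14 mm hanging hole 18 mm from one end. Origin: underside, middle of the hole end; x points outwards there (the board lies from x = 0 to -110 mm), z out of its upper face. It starts on the rack's slope.
- large_corner (a point): The underside corner of the large board that belongs in the stop corner: hole end, -y side (board frame: x 0, y -33, z 0 mm). Boards that lie flush at the corner have these points one above another, 15 mm apart.
- medium_corner (a point): The underside corner of the medium board that belongs in the stop corner: hole end, -y side (board frame: x 0, y -30, z 0 mm). Boards that lie flush at the corner have these points one above another, 15 mm apart.
- small_corner (a point): The underside corner of the small board that belongs in the stop corner: hole end, -y side (board frame: x 0, y -27, z 0 mm). Boards that lie flush at the corner have these points one above another, 15 mm apart.
- tin: Bystander: green open tin, 72 mm across, 85 mm high; origin at the centre of its foot. Leave alone.
- spool: Bystander: white thread spool standing upright, 52 mm across, 74 mm high; origin at the centre of its foot. Leave alone.
- screwdriver: Bystander: screwdriver lying on the bench on the robot's side of the rack, about 200 mm long. Leave alone.
Mind the look-alikes: they are no part of the job. Leave any black or turquoise look-alike of the medium alone.

How it is judged:
By the outcome, as a careful person would: the job done as asked, in the order asked, and still so for the second after the job is handed in, with the robot touching nothing.
It also fails if it takes over 72 s, if anything falls off the work surface, if the arm or the gripper's body presses on something with over 40 N, if the wrist force passes 120 N, or if a joint passes its speed limit or range.

### The arm

A 6-joint arm with a two-finger parallel gripper is mounted at the origin on the work surface. World frame = base frame: x ahead of the robot, y to its left, z up, the work surface at z = 0. Lengths are in m, angles in rad, forces in N, time in s.
With the tool pointing down it reaches from about 0.225 to 0.875 m from the base axis. Payload 3.4 kg.
Tool frame: the origin (TCP) lies at the very end of the fingers, on their centre line; the grasp point (between the pads) lies 19 mm behind it; x points along the fingers, y is the direction in which the jaws open and shut, and the axes are right-handed (so a half turn about x gives the same grasp; the last joint's range is limited). The gripper opens to 85 mm and grips with 20 to 120 N. Pads are 22 mm wide; open, the fingers measure 114 mm over their backs; the gripper's body (76 mm by 85 mm) begins 54 mm behind the grasp point. The pads swing forward as they close: fully open they stand 13 mm farther back than shut.
Start: joints at [1.05, 0.276, 1.505, -0, 1.361, -0.121], TCP at [0.224, 0.53, 0.231] pointing down, gripper open.
Joint ranges: [-2.89, 2.89], [-0.75, 2.08], [0.22, 2.7], [-1.18, 4.32], [0.11, 2.71], [-2.7, 2.7]. Speed limits (rad/s): [2.57, 2.57, 3.14, 3.14, 3.14, 3.14].

### API

Orientations are given as a unit quaternion [w, x, y, z].
In Python, from rig import manip gives the robot as it stands. The module is installed in compiled form; this text tells all that it offers.
- The arm moves only by the tool play_rows, never from a script. Its argument "plan" is a list that holds one entry, the list of rows, each a list of 5 numbers: the closure, from 0 (fully open) to 1 (shut), then the shift along the tool's x, y, z in m, then the turn about the tool's x in degrees. A call has 1 to 12 rows; each row is the pose to reach, as a shift and turn from the pose measured when the call began, along the tool's axes at that moment; what a row does not reach only later rows make up. A row lasts 1/10 s, in which the tool goes at most 50 mm and 8.59 degrees, less where a joint would pass 70% of its speed; a pose out of reach is approached as far as the arm can. A call with a gripper value outside its range is refused whole. The fingers move at their own pace and stop on an object; "grip_force" is the grip in N (left out, the last holds). Time passes only in rows, so rows that repeat a pose let the fingers close. It gives the time, the measured TCP pose, the force and the opening at its end, in the units of the state.
- manip.get_state(): the state, without advancing time (a new reading comes with each control period).
- manip.get_image(name): name is "side" or "top" or "wrist"; returns (picture, depth): 480x640x3 uint8, red, green, blue; 480x640 float32, m along the optical axis (not along the pixel's ray), 0 where there is no reading.
- manip.camera_params(name): a dict with "intrinsics" (3x3 intrinsics, pixels), "dist_coeffs" ([k1, k2, p1, p2, k3] as OpenCV has them; the pictures are not rectified), "R" (3x3) and "t" (3): a world point X has camera coordinates R X + t; the wrist camera has in their place "mount" (4x4, takes a point from camera to tool coordinates, whose origin is the TCP and whose axes are the tool frame's). Camera axes: x right, y down, z forward; pixel columns grow to the right and rows downward; lengths in m; the calibration is good to about 2 mm. A picture is of the moment at which its call begins: read the wrist's pose just before it. camera_params takes no time and is no camera call.
- manip.sign_off(): hands the job in, once; it reports no verdict.
The state is a dict: "clock": time; "qpos": joint angles; "qd": joint speeds; "effort": joint torques, N m; "position": TCP position; "ee_rot": TCP orientation; "contact_force": force on the tool from outside, world axes, zero at the start; "moment": the same for the moment, N m; "width": finger opening in m.
Only numpy, scipy, OpenCV 4.12 (cv2) and the standard library are available. Lean on these libraries where they do the work, as an engineer would, in place of code of your own. Each camera call takes 0.05 s, during which the arm holds its last target.

## Working session

There is one attempt and no reset: what is moved stays moved. The work goes in short steps, Python scripts to look and compute and a tool call to move; the robot and the scene stay as the last step left them, time stands still between calls to the robot, and variables do not carry over. Pictures are saved under pics/ and viewed, and the job is handed in when it is done.

Besides the shell and the picture viewer there is one more tool, called after "Emit:" in YAML: its name, and indented under it one key for each argument. play_rows: Moves the arm, as the interface text tells. Its arguments: {"type":"object","properties":{"plan":{"type":"array","items":{"type":"array","items":{"type":"array","items":{"type":"number"}}}},"grip_force":{"type":"number"}},"required":["plan"]}

```bash
mkdir -p pics; cat > h.py <<'E'
import numpy as np, cv2, json
from rig import manip
def grab(n,tag):
    s=manip.get_state(); im,d=manip.get_image(n)
    cv2.imwrite(f'pics/{tag}.png',cv2.cvtColor(im,cv2.COLOR_RGB2BGR)); np.savez(f'pics/{tag}.npz',im=im,d=d,pos=s['position'],q=s['ee_rot'],n=n)
    return im,d
E
python3 - <<'E'
from h import *
s=manip.get_state(); print(s)
for n in('top','side','wrist'):
    grab(n,n+'0'); print(n,manip.camera_params(n))
print(manip.get_state()['clock'])
E
```

```text
{'clock': 0.0, 'qpos': array([ 1.05003422e+00,  2.76580629e-01,  1.50614350e+00,  1.27399413e-05,
        1.36071083e+00, -1.20978411e-01]), 'qd': array([-0.00118298, -0.00044586, -0.00187384, -0.00017413, -0.00015784,
       -0.00097005]), 'effort': array([-6.87003539e-04, -4.16774368e+01, -2.45807523e+01, -3.88284468e-05,
        1.07353643e-02, -2.78031371e-05]), 'position': array([0.2235203 , 0.52919228, 0.23044378]), 'ee_rot': array([ 0.69281682,  0.13978962,  0.69323604, -0.14102307]), 'contact_force': array([-0.18406263, -0.42540143,  0.31911546]), 'moment': array([ 0.01950314, -0.02639797, -0.0414027 ]), 'width': 0.08533191494566997}
top {'intrinsics': array([[435.83620867,   0.        , 317.7441511 ],
       [  0.        , 435.83620867, 233.80564792],
       [  0.        ,   0.        ,   1.        ]]), 'dist_coeffs': array([-0.02945588,  0.        ,  0.        ,  0.        ,  0.        ]), 'R': array([[ 0.01221664, -0.99985252, -0.01207043],
       [-0.99830674, -0.0115094 , -0.05701915],
       [ 0.05687182,  0.01274658, -0.99830012]]), 't': array([0.13163889, 0.54696659, 
[... 402 characters left out ...]
.57027429, -0.62839041]]), 't': array([-0.32579479,  0.36010405,  0.69647318])}
wrist {'intrinsics': array([[344.99051273,   0.        , 316.56460252],
       [  0.        , 344.99051273, 241.32669594],
       [  0.        ,   0.        ,   1.        ]]), 'dist_coeffs': array([-0.06539509,  0.        ,  0.        ,  0.        ,  0.        ]), 'mount': array([[-5.62533934e-05, -3.11839975e-01,  9.50134636e-01,
        -1.43060023e-01],
       [ 9.99999730e-01,  6.79156432e-04,  2.82108970e-04,
        -1.36712649e-03],
       [-7.33262904e-04,  9.50134395e-01,  3.11839853e-01,
        -7.95086214e-02],
       [ 0.00000000e+00,  0.00000000e+00,  0.00000000e+00,
         1.00000000e+00]])}
0.15
```

View pics/top0.png

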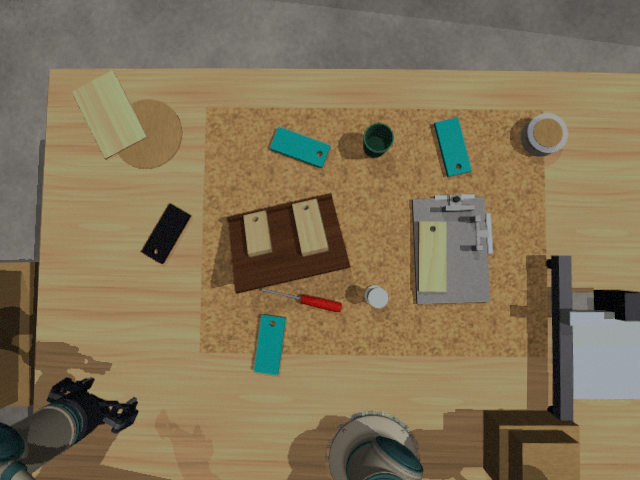

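View pics/side0.png

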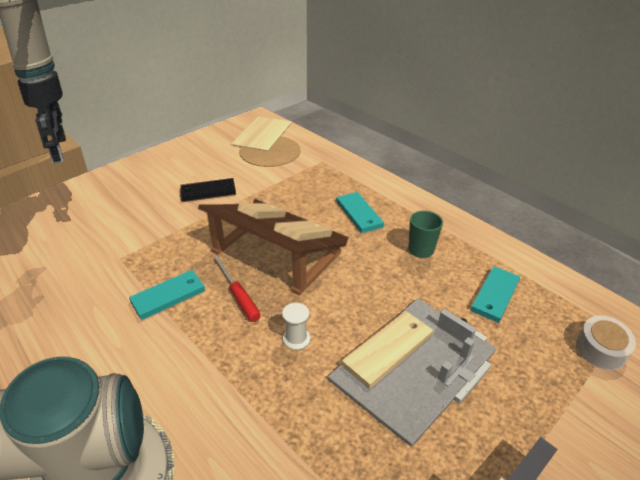

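View pics/wrist0.png

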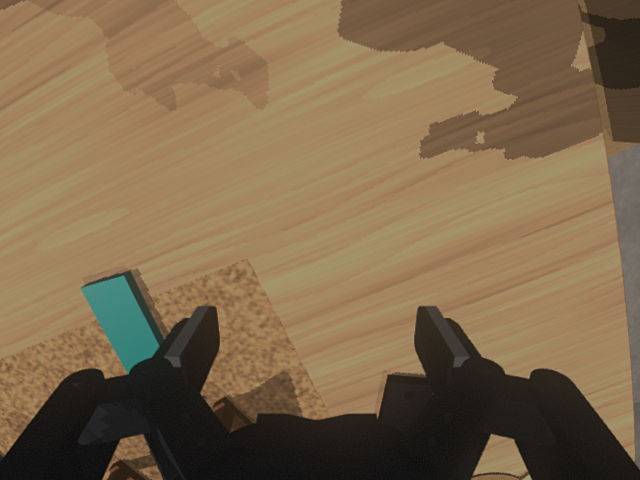

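```bash
cat >> h.py <<'E'
from scipy.spatial.transform import Rotation as Ro
def Rt(q): return Ro.from_quat([q[1],q[2],q[3],q[0]]).as_matrix()
def cam(tag):
    f=np.load(f'pics/{tag}.npz'); n=str(f['n']); p=manip.camera_params(n)
    if n=='wrist':
        M=np.array(p['mount']); T=np.eye(4); T[:3,:3]=Rt(f['q']); T[:3,3]=f['pos']; W=T@M
        R=W[:3,:3]; c=W[:3,3]
    else:
        R=np.array(p['R']).T; c=-R@np.array(p['t'])
    return f,np.array(p['intrinsics']),np.array(p['dist_coeffs']),R,c
def ray(tag,uv,z):
    f,K,D,R,c=cam(tag)
    u=cv2.undistortPoints(np.array(uv,float).reshape(-1,1,2),K,D).reshape(-1,2)
    d=np.c_[u,np.ones(len(u))]@R.T
    z=np.broadcast_to(z,(len(u),))
    return c+d*((z-c[2])/d[:,2])[:,None]
def dep(tag,uv):
    f,K,D,R,c=cam(tag)
    uv=np.array(uv,int).reshape(-1,2)
    u=cv2.undistortPoints(uv.astype(float).reshape(-1,1,2),K,D).reshape(-1,2)
    zz=f['d'][uv[:,1],uv[:,0]]
    return c+(np.c_[u,np.ones(len(u))]*zz[:,None])@R.T
def proj(tag,X):
    f,K,D,R,c=cam(tag)
    return cv2.projectPoints(np.array(X,float).reshape(-1,1,3),Ro.from_matrix(R.T).as_rotvec(),-R.T@c,K,D)[0].reshape(-1,2)
def st():
    s=manip.get_state(); R=Rt(s['ee_rot'])
    print('t%.2f'%s['clock'],'pos',np.round(s['position']*1000,1),'yaw(y axis) %.2f'%np.degrees(np.arctan2(R[1,1],R[0,1])),'F',np.round(s['contact_force'],1),'w %.1f'%(s['width']*1000)); return s,R
def mv(target,ty=None):
    """tool shifts to reach world target (m) and turn so that tool y has world heading ty deg"""
    s,R=st(); d=R.T@(np.array(target)-s['position'])
    a=0
    if ty is not None:
        y=np.array([np.cos(np.radians(ty)),np.sin(np.radians(ty)),0]); l=R.T@y
        a=np.degrees(np.arctan2(l[2],l[1]))
    print('tool shift mm',np.round(d*1000,1),'turn %.2f'%a,'tool axes',np.round(R,2).tolist(),'q6 %.2f'%s['qpos'][5])
E
python3 - <<'E'
from h import *
mv([.5,-.25,.25],90)
f=np.load('pics/top0.npz')['im']
c=cv2.cvtColor(f,cv2.COLOR_RGB2BGR)
a=cv2.resize(c[180:320,390:510],None,fx=5,fy=5,interpolation=2)[:600]
b=cv2.resize(c[185:300,220:360],None,fx=5,fy=5,interpolation=2)
cv2.imwrite('pics/za.png',a);cv2.imwrite('pics/zb.png',b)
print(np.round(ray('top0',[(413,200),(484,197),(489,301),(417,304)],.012),3))
print('large',np.round(ray('top0',[(419,222),(445,222),(445,293),(418,291)],.027),3))
print('boards dep',np.round(dep('top0',[(255,221),(308,206),(258,240),(312,230),(230,220),(333,198),(348,266),(237,290)]),3))
print('spool,tin',np.round(dep('top0',[(376,296),(378,130)]),3))
E
```

```text
t0.15 pos [223.6 529.3 230.6] yaw(y axis) 67.09 F [ 0.2 -1.   0.6] w 85.6
tool shift mm [ -18.6 -610.3  557.9] turn -22.91 tool axes [[-0.0, 0.39, 0.92], [-0.0, 0.92, -0.39], [-1.0, -0.0, -0.0]] q6 -0.12
[[ 0.632 -0.097  0.012]
 [ 0.642 -0.273  0.012]
 [ 0.386 -0.283  0.012]
 [ 0.376 -0.107  0.012]]
large [[ 0.576 -0.108  0.027]
 [ 0.577 -0.172  0.027]
 [ 0.405 -0.171  0.027]
 [ 0.409 -0.106  0.027]]
boards dep [[ 0.571  0.286  0.061]
 [ 0.609  0.162  0.055]
 [ 0.525  0.274  0.092]
 [ 0.549  0.15   0.094]
 [ 0.575  0.351  0.038]
 [ 0.637  0.101 -0.002]
 [ 0.469  0.069  0.125]
 [ 0.413  0.312  0.129]]
spool,tin [[ 0.4    0.001  0.072]
 [ 0.798 -0.005  0.046]]
```

```bash
sleep 1; ls pics
```

```text
side0.npz
side0.png
top0.npz
top0.png
wrist0.npz
wrist0.png
za.png
zb.png
```

```bash
python3 - <<'E'
from h import *
mv([.41,-.2,.29],92.2)
E
```

```text
t0.15 pos [223.6 529.3 230.6] yaw(y axis) 67.09 F [ 0.2 -1.   0.6] w 85.6
tool shift mm [ -58.6 -599.3  455.5] turn -25.11 tool axes [[-0.0, 0.39, 0.92], [-0.0, 0.92, -0.39], [-1.0, -0.0, -0.0]] q6 -0.12
```

View pics/za.png

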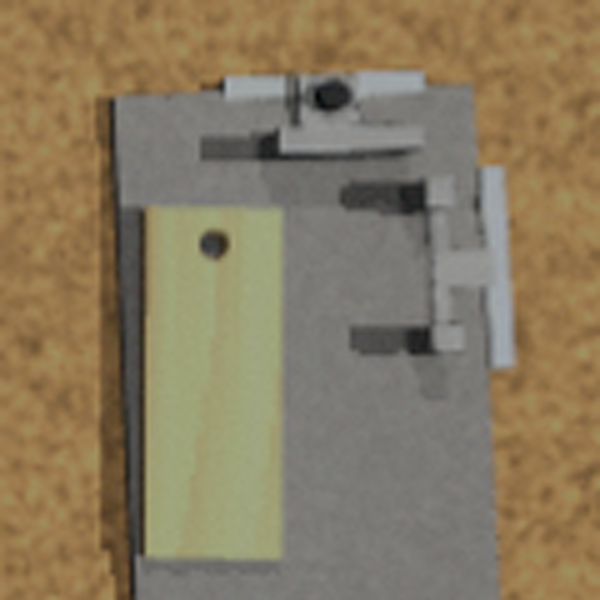

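View pics/zb.png

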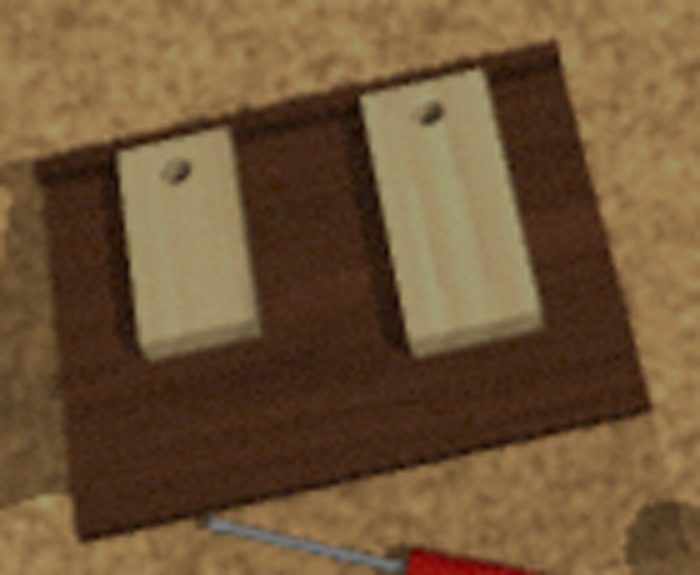

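Emit:
play_rows:
  plan:
    - [[0,-0.01,-0.03,0.023,-3],[0,-0.02,-0.078,0.059,-7],[0,-0.03,-0.12,0.091,-12],[0,-0.04,-0.16,0.122,-17],[0,-0.05,-0.2,0.152,-22],[0,-0.0586,-0.24,0.182,-25.1],[0,-0.0586,-0.28,0.213,-25.1],[0,-0.0586,-0.32,0.243,-25.1],[0,-0.0586,-0.36,0.274,-25.1],[0,-0.0586,-0.4,0.304,-25.1],[0,-0.0586,-0.44,0.334,-25.1],[0,-0.0586,-0.48,0.365,-25.1]]

```text
clock: 1.35
position: [0.3679, -0.038, 0.2899]
ee_rot: [0.707, -0.014, 0.707, 0.013]
contact_force: [1.7, 0.4, 1.1]
width: 0.0855
```

```bash
python3 - <<'E'
from h import *
mv([.41,-.2,.29],92.2)
E
```

```text
t1.35 pos [367.9 -38.  289.9] yaw(y axis) 92.16 F [1.7 0.4 1.1] w 85.5
tool shift mm [ 1.000e-01 -1.635e+02  3.600e+01] turn -0.04 tool axes [[0.0, -0.04, 1.0], [-0.0, 1.0, 0.04], [-1.0, -0.0, 0.0]] q6 -1.90
```

Emit:
play_rows:
  plan:
    - [[0,0,-0.04,0.01,0],[0,0,-0.085,0.02,0],[0,0,-0.125,0.03,0],[0,0,-0.155,0.036,0],[0,0,-0.1635,0.036,0],[0,0,-0.1635,0.036,0]]

```text
clock: 1.95
position: [0.4097, -0.2006, 0.2895]
ee_rot: [0.707, -0.013, 0.707, 0.013]
contact_force: [0.3, 0.3, -0.3]
width: 0.0857
```

```bash
python3 - <<'E'
from h import *
s=st(); grab('wrist','w1')
E
```

```text
t1.95 pos [ 409.7 -200.6  289.5] yaw(y axis) 92.05 F [ 0.3  0.3 -0.3] w 85.7
```

View pics/w1.png

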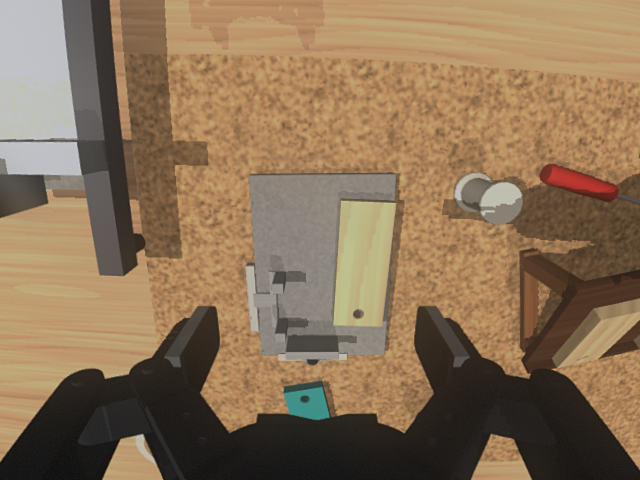

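```bash
python3 - <<'E'
from h import *
f=np.load('pics/w1.npz')['im']
c=cv2.cvtColor(f,cv2.COLOR_RGB2BGR)
x0,y0,k=240,255,7
a=cv2.resize(c[y0:y0+85,x0:x0+114],None,fx=k,fy=k,interpolation=2)
for i in range(0,114,10): cv2.putText(a,str(x0+i),(i*k,8),0,.3,(0,0,255),1); cv2.line(a,(i*k,8),(i*k,14),(0,0,255),1)
for i in range(0,85,10): cv2.putText(a,str(y0+i),(0,i*k+4),0,.3,(0,0,255),1)
cv2.imwrite('pics/zc.png',a)
hsv=cv2.cvtColor(f,cv2.COLOR_RGB2HSV)
m=((hsv[...,0]>18)&(hsv[...,0]<40)&(hsv[...,1]>60)&(hsv[...,2]>150)).astype(np.uint8)
m[:190]=0;m[335:]=0;m[:,:325]=0;m[:,400:]=0
m=cv2.morphologyEx(m,cv2.MORPH_OPEN,np.ones((3,3)))
cs,_=cv2.findContours(m,cv2.RETR_EXTERNAL,cv2.CHAIN_APPROX_NONE)
q=max(cs,key=cv2.contourArea); ap=cv2.approxPolyDP(q,5,True).reshape(-1,2); print(ap, cv2.contourArea(q))
W=ray('w1',ap,.027)*1000; print(np.round(W,1))
P=ray('w1',q.reshape(-1,2),.027)[:,:2].astype(np.float32); print(cv2.minAreaRect(P*1000))
print('tray',np.round(ray('w1',[(250,174),(396,174),(384,354),(262,354)],.012)*1000,1))
E
```

```text
[[341 201]
 [333 324]
 [378 326]
 [395 203]] 6225.5
[[ 410.8 -172.7   27. ]
 [ 578.8 -173.5   27. ]
 [ 580.  -112.4   27. ]
 [ 410.7 -107.8   27. ]]
((494.9736022949219, -140.61485290527344), (66.5218276977539, 169.88966369628906), 89.62446594238281)
tray [[ 384.5 -283.5   12. ]
 [ 378.  -106.6   12. ]
 [ 635.8  -95.6   12. ]
 [ 642.  -272.6   12. ]]
```

View pics/zc.png

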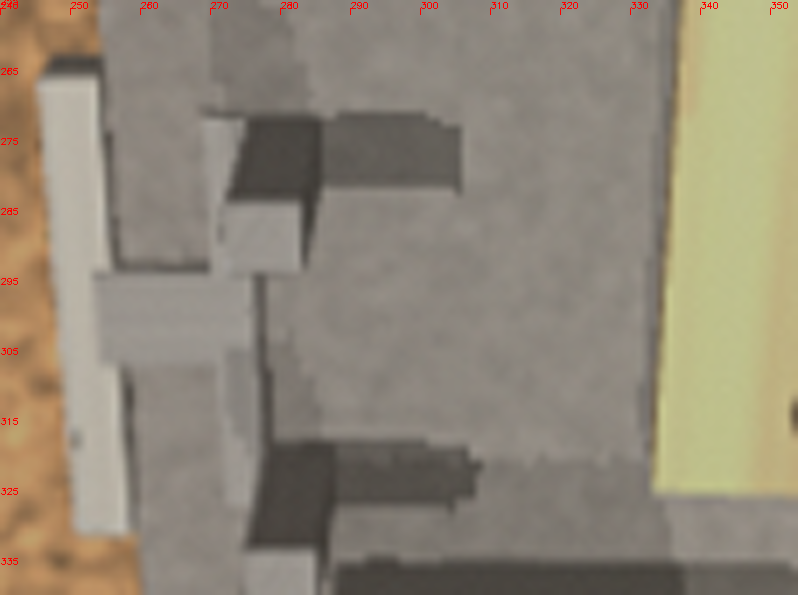

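```bash
python3 - <<'E'
from h import *
f=np.load('pics/w1.npz')['im']
c=cv2.cvtColor(f,cv2.COLOR_RGB2BGR)
x0,y0,k=270,310,8
a=cv2.resize(c[y0:y0+60,x0:x0+90],None,fx=k,fy=k,interpolation=2)
for i in range(0,90,10): cv2.putText(a,str(x0+i),(i*k,8),0,.3,(0,0,255),1); cv2.line(a,(i*k,8),(i*k,14),(0,0,255),1)
for i in range(0,60,10): cv2.putText(a,str(y0+i),(0,i*k+4),0,.3,(0,0,255),1)
cv2.imwrite('pics/zd.png',a)
P=ray('w1',[(272.5,283.5),(283,283.5),(282.5,293.5),(285.5,333)],.052)[:,:2]*1000
B=ray('w1',[(285.5,271.5),(287.5,318)],.012)[:,:2]*1000
t=np.radians(2.43); R=np.array([[np.cos(t),np.sin(t)],[-np.sin(t),np.cos(t)]])
print(np.round(P,1),np.round(B,1)); print('tray frame',np.round(P@R.T,1),np.round(B@R.T,1))
tr=np.array([[384.5,-283.5],[378,-106.6],[635.8,-95.6],[642,-272.6]]); print(np.round(tr@R.T,1),(tr.mean(0)@R.T))
E
```

```text
[[ 509.9 -251.7]
 [ 509.4 -238.9]
 [ 522.9 -239.5]
 [ 578.9 -235.5]] [[ 510.8 -239.3]
 [ 580.8 -236. ]]
tray frame [[ 498.8 -273.1]
 [ 498.9 -260.3]
 [ 512.3 -261.4]
 [ 568.4 -259.8]] [[ 500.2 -260.7]
 [ 570.2 -260.4]]
[[ 372.1 -299.5]
 [ 373.1 -122.5]
 [ 631.2 -122.5]
 [ 629.9 -299.6]] [ 501.57857365 -211.03108943]
```

View pics/zd.png

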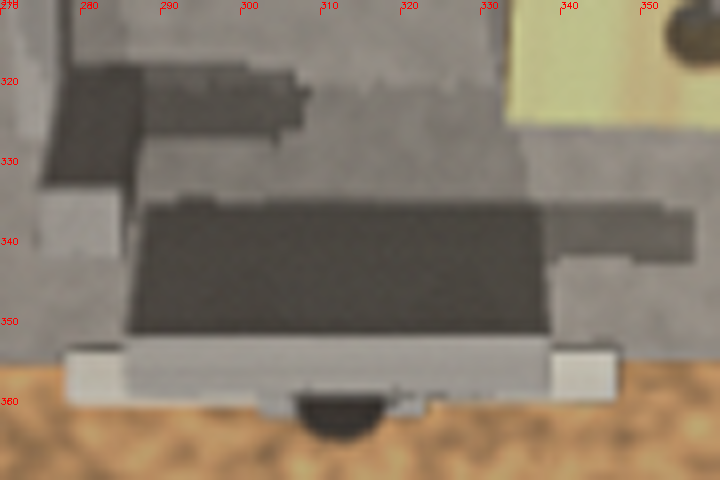

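```bash
cat >> h.py <<'E'
TH=np.radians(2.43); RT=np.array([[np.cos(TH),np.sin(TH)],[-np.sin(TH),np.cos(TH)]])
def w2t(P): return np.asarray(P)[...,:2]@RT.T
def t2w(u,v): return RT.T@np.array([u,v])
E
python3 - <<'E'
from h import *
print(w2t(ray('w1',[(287.5,335.2),(337,335.2)],.012)*1000), w2t(ray('w1',[(286,351.5),(338.5,351.5)],.052)*1000))
L=np.array([[410.8,-172.7],[578.8,-173.5],[580,-112.4],[410.7,-107.8]]);print(w2t(L))
print(np.round(w2t([409.7,-200.6]),1))
E
```

```text
[[ 598.08750491 -261.39090054]
 [ 598.48187414 -191.2796192 ]] [[ 596.60042219 -260.17522221]
 [ 596.98095981 -191.56977767]]
[[ 403.10832453 -189.96212437]
 [ 570.92333437 -197.88440127]
 [ 574.71282121 -136.89022295]
 [ 405.76009576 -125.1162447 ]]
[ 400.8 -217.8]
```

```bash
python3 - <<'E'
from h import *
p=manip.camera_params('wrist'); M=np.linalg.inv(np.array(p['mount']))
for d in (0,.006,.013):
  X=np.array([[-d,sy*yy,z,1] for sy in(-1,1) for yy in(.0428,.0573) for z in(-.011,.011)])@M.T
  print(d,np.round(cv2.projectPoints(X[:,:3].reshape(-1,1,3),np.zeros(3),np.zeros(3),np.array(p['intrinsics']),np.array(p['dist_coeffs']))[0].reshape(-1,2),0).tolist())
c=cv2.imread('pics/w1.png')
cv2.imwrite('pics/ze.png',cv2.resize(c[290:400,130:240],None,fx=5,fy=5,interpolation=2))
f=np.load('pics/w1.npz'); 
for u,v in [(205,312),(212,320),(195,325),(205,340),(180,350)]: print(u,v,f['d'][v,u])
mv([.524,-.1408,.12],89.6)
E
```

```text
0 [[226.0, 287.0], [230.0, 329.0], [195.0, 287.0], [201.0, 328.0], [413.0, 287.0], [409.0, 329.0], [444.0, 287.0], [438.0, 328.0]]
0.006 [[223.0, 293.0], [227.0, 336.0], [191.0, 293.0], [197.0, 335.0], [416.0, 293.0], [412.0, 336.0], [449.0, 293.0], [442.0, 335.0]]
0.013 [[219.0, 301.0], [224.0, 345.0], [185.0, 300.0], [192.0, 344.0], [421.0, 301.0], [416.0, 345.0], [454.0, 300.0], [448.0, 344.0]]
205 312 0.13665193
212 320 0.13938883
195 325 0.12654187
205 340 0.13118817
180 350 0.11136972
t2.00 pos [ 409.5 -199.4  289.7] yaw(y axis) 92.12 F [-0.8  0.6 -0.3] w 85.4
tool shift mm [169.6  54.2 116.7] turn 2.52 tool axes [[-0.0, -0.04, 1.0], [0.0, 1.0, 0.04], [-1.0, 0.0, -0.0]] q6 -2.21
```

View pics/ze.png

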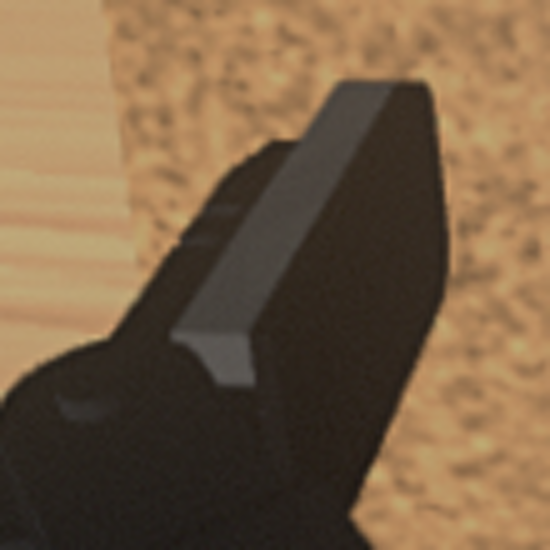

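Emit:
play_rows:
  plan:
    - [[0,0.03,0.015,0.03,0.5],[0,0.06,0.027,0.06,1.2],[0,0.09,0.04,0.085,2],[0,0.12,0.05,0.105,2.5],[0,0.15,0.0542,0.1167,2.5],[0,0.165,0.0542,0.1167,2.5],[0,0.1696,0.0542,0.1167,2.5],[0,0.1696,0.0542,0.1167,2.5]]

```text
clock: 2.8
position: [0.5232, -0.1393, 0.12]
ee_rot: [0.706, 0.002, 0.708, -0.001]
contact_force: [0.6, -0.9, -0.1]
width: 0.0857
```

```bash
python3 - <<'E'
from h import *
mv([.524,-.1408,.010],89.6)
grab('wrist','w2')
E
```

```text
t2.80 pos [ 523.2 -139.3  120. ] yaw(y axis) 89.70 F [ 0.6 -0.9 -0.1] w 85.7
tool shift mm [110.   -1.7   1. ] turn 0.10 tool axes [[-0.0, 0.01, 1.0], [0.0, 1.0, -0.01], [-1.0, 0.0, -0.0]] q6 -1.95
```

View pics/w2.png

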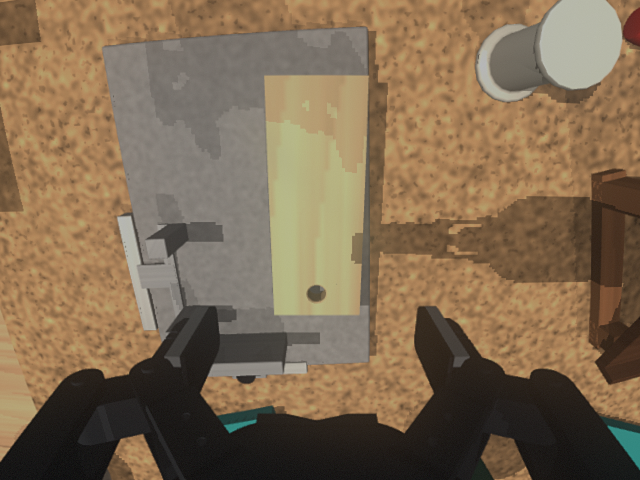

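Emit:
play_rows:
  plan:
    - [[0,0.04,-0.001,0,0],[0,0.08,-0.0017,0.001,0],[0,0.1,-0.0017,0.001,0],[0,0.11,-0.0017,0.001,0],[0,0.11,-0.0017,0.001,0],[0.15,0.11,-0.0017,0.001,0],[0.3,0.11,-0.0017,0.001,0],[0.3,0.11,-0.0017,0.001,0],[0.3,0.11,-0.0017,0.001,0]]
  grip_force: 20

```text
clock: 3.75
position: [0.5263, -0.1421, 0.0127]
ee_rot: [0.708, 0.002, 0.706, -0.002]
contact_force: [0.3, 0.2, 6.4]
width: 0.0654
```

```bash
python3 - <<'E'
from h import *
st();grab('side','s1');
c=cv2.imread('pics/s1.png');cv2.imwrite('pics/s1z.png',cv2.resize(c[240:450,300:540],None,fx=2.8,fy=2.8))
E
```

```text
t3.75 pos [ 526.3 -142.1   12.7] yaw(y axis) 89.66 F [0.3 0.2 6.4] w 65.4
```

View pics/s1z.png

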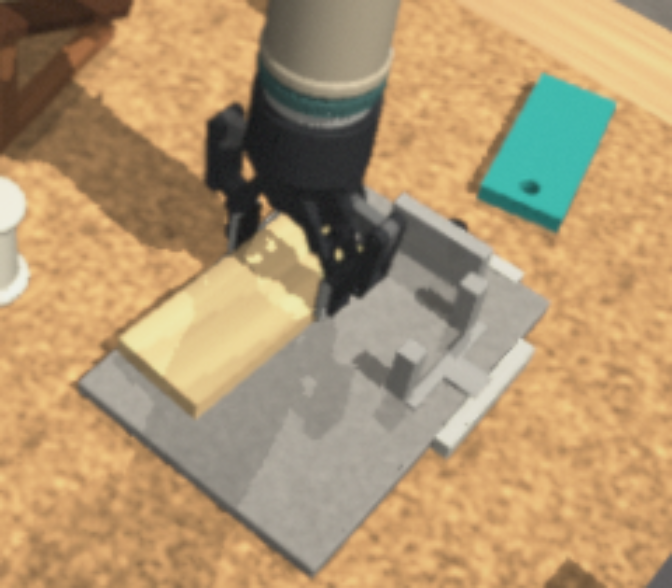

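```bash
python3 - <<'E'
from h import *
w=t2w(.537,-.2215); print(w); mv([w[0],w[1],.017],92.43)
W=np.array([(265,76),(366,76),(361,315),(274,315)]); P=ray('w2',W,.027)*1000; print(P); print(w2t(P))
E
```

```text
[ 0.54590844 -0.19853267]
t3.80 pos [ 526.3 -142.1   12.7] yaw(y axis) 89.66 F [0.6 0.8 7.1] w 65.0
tool shift mm [ -4.2 -56.3  20. ] turn -2.77 tool axes [[0.0, 0.01, 1.0], [-0.0, 1.0, -0.01], [-1.0, -0.0, 0.0]] q6 -1.96
[[ 410.35460849 -172.65891699   27.        ]
 [ 410.63603655 -108.81153008   27.        ]
 [ 580.84850097 -106.27099461   27.        ]
 [ 580.47579373 -173.90492037   27.        ]]
[[ 402.66507541 -189.90219424]
 [ 405.65330218 -126.12415321]
 [ 575.82042158 -130.80270437]
 [ 572.58045305 -198.36000915]]
```

Emit:
play_rows:
  plan:
    - [[0.3,-0.004,0,0,0],[0.3,-0.005,-0.005,0.002,-0.5],[0.3,-0.005,-0.015,0.006,-1.2],[0.3,-0.005,-0.025,0.01,-2],[0.3,-0.005,-0.037,0.014,-2.8],[0.3,-0.005,-0.046,0.018,-2.8],[0.3,-0.005,-0.053,0.02,-2.8],[0.3,-0.004,-0.0563,0.02,-2.8],[0.3,-0.004,-0.0563,0.02,-2.8],[0.3,-0.004,-0.0563,0.02,-2.8]]

```text
clock: 4.8
position: [0.5455, -0.1981, 0.0166]
ee_rot: [0.708, -0.015, 0.706, 0.015]
contact_force: [-0.2, 0.2, -1.8]
width: 0.0655
```

```bash
python3 - <<'E'
from h import *
st();grab('wrist','w3');grab('side','s3')
c=cv2.imread('pics/s3.png');cv2.imwrite('pics/s3z.png',cv2.resize(c[240:450,300:540],None,fx=2.8,fy=2.8))
E
```

```text
t4.80 pos [ 545.5 -198.1   16.6] yaw(y axis) 92.45 F [-0.2  0.2 -1.8] w 65.5
```

View pics/w3.png

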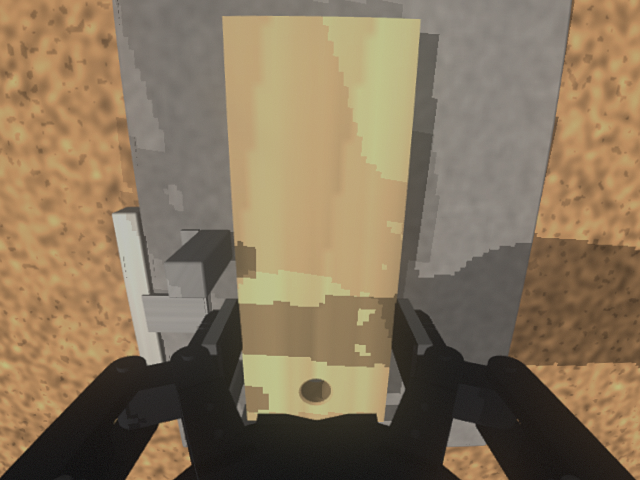

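View pics/s3z.png

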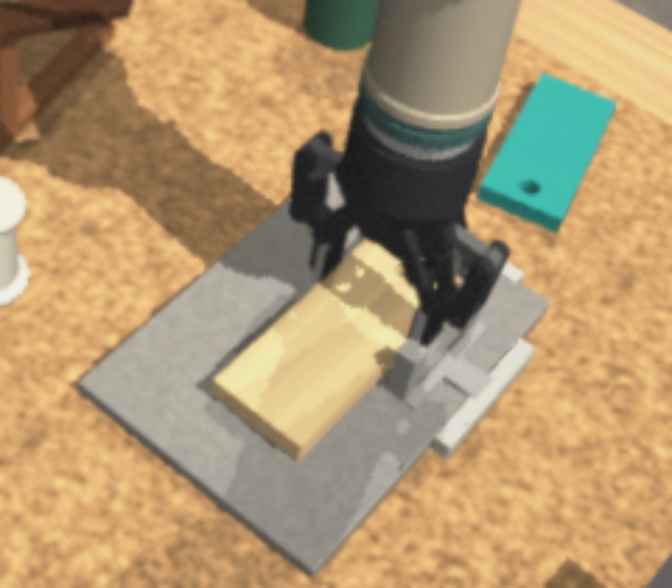

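Emit:
play_rows:
  plan:
    - [[0.3,0.002,0,0,0],[0.3,0.0032,0,0,0],[0.3,0.0032,-0.001,0,0],[0.3,0.0032,-0.002,0,0],[0.3,0.0032,-0.003,0,0],[0.3,0.0032,-0.004,0,0],[0.3,0.0032,-0.005,0,0],[0.3,0.0032,-0.005,0,0]]

```text
clock: 5.7
position: [0.5459, -0.2028, 0.0136]
ee_rot: [0.708, -0.015, 0.706, 0.015]
contact_force: [-0.5, 0.3, -0.8]
width: 0.0653
```

```bash
python3 - <<'E'
from h import *
for i in range(1): s,R=st();print(w2t(s['position']*1000))
E
```

```text
t5.70 pos [ 545.9 -202.8   13.6] yaw(y axis) 92.47 F [-0.5  0.3 -0.8] w 65.3
[ 536.81240482 -225.80959546]
```

Emit:
play_rows:
  plan:
    - [[0.3,0,-0.0005,0,0],[0.3,0,-0.001,0,0],[0.3,0,-0.0015,0,0],[0.3,0,-0.002,0,0],[0.3,0,-0.002,0,0]]

```text
clock: 6.2
position: [0.5458, -0.203, 0.0136]
ee_rot: [0.708, -0.014, 0.706, 0.016]
contact_force: [1.5, 6.5, 0.2]
width: 0.0652
```

Emit:
play_rows:
  plan:
    - [[0.3,0,-0.0005,0,0],[0.3,0,-0.001,0,0],[0.3,0,-0.001,0,0]]

```text
clock: 6.5
position: [0.5458, -0.203, 0.0137]
ee_rot: [0.708, -0.014, 0.706, 0.017]
contact_force: [0.8, 6.1, 0.9]
width: 0.0652
```

Emit:
play_rows:
  plan:
    - [[0.3,0,-0.001,0.001,0],[0.3,0,-0.001,0.002,0],[0.3,0,-0.001,0.003,0],[0.3,0,-0.001,0.004,0],[0.3,0,-0.001,0.0045,0],[0.3,0,-0.001,0.0045,0]]

```text
clock: 7.1
position: [0.548, -0.2028, 0.013]
ee_rot: [0.706, -0.013, 0.708, 0.018]
contact_force: [-3.0, 3.9, 0.9]
width: 0.0654
```

Emit:
play_rows:
  plan:
    - [[0.3,0,-0.001,0.0005,0],[0.3,0,-0.001,0.001,0],[0.3,0,-0.001,0.0015,0],[0.3,0,-0.001,0.002,0],[0.3,0,-0.001,0.002,0]]

```text
clock: 7.6
position: [0.548, -0.2028, 0.013]
ee_rot: [0.705, -0.012, 0.709, 0.018]
contact_force: [-4.0, 4.6, 4.5]
width: 0.0652
```

```bash
python3 - <<'E'
from h import *
st();grab('top','t4');grab('side','s4')
c=cv2.imread('pics/s4.png');cv2.imwrite('pics/s4z.png',cv2.resize(c[290:410,400:520],None,fx=5,fy=5,interpolation=2))
c=cv2.imread('pics/t4.png');cv2.imwrite('pics/t4z.png',cv2.resize(c[185:305,400:510],None,fx=5,fy=5,interpolation=2))
E
```

```text
t7.60 pos [ 548.  -202.8   13. ] yaw(y axis) 92.47 F [-4.   4.6  4.5] w 65.2
```

View pics/s4z.png

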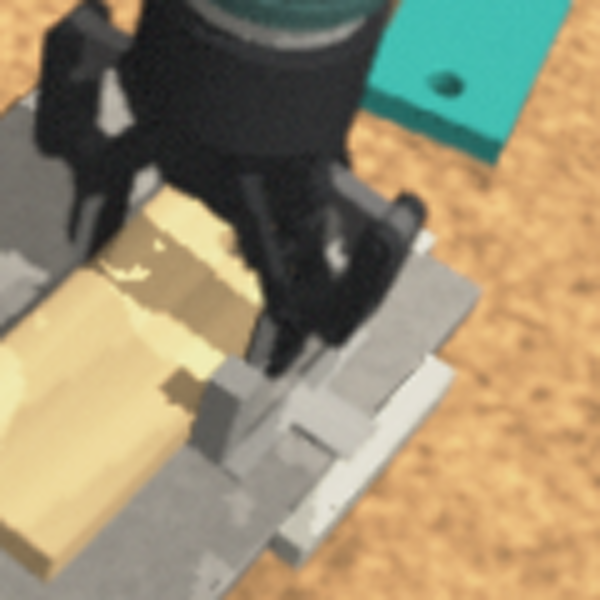

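View pics/t4z.png

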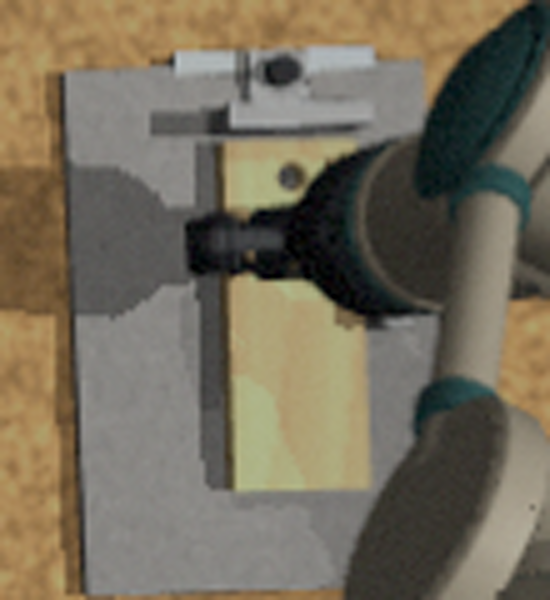

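```bash
python3 - <<'E'
from h import *
f=np.load('pics/t4.npz')['im'].astype(int)
for x in(448,452,456): print(x,[tuple(f[y,x]) for y in range(206,218)])
print('end',w2t(ray('t4',[(446,213),(458,213)],.027)*1000),'blade top edge',w2t(ray('t4',[(447,210.5),(470,210)],.052)*1000))
print('back',w2t(ray('t4',[(448,283),(472,283)],.027)*1000))
E
```

```text
448 [(np.int64(148), np.int64(148), np.int64(146)), (np.int64(153), np.int64(153), np.int64(152)), (np.int64(154), np.int64(154), np.int64(154)), (np.int64(160), np.int64(161), np.int64(163)), (np.int64(115), np.int64(116), np.int64(115)), (np.int64(58), np.int64(59), np.int64(57)), (np.int64(107), np.int64(105), np.int64(102)), (np.int64(159), np.int64(148), np.int64(118)), (np.int64(174), np.int64(159), np.int64(119)), (np.int64(174), np.int64(158), np.int64(115)), (np.int64(174), np.int64(159), np.int64(115)), (np.int64(174), np.int64(171), np.int64(126))]
452 [(np.int64(158), np.int64(159), np.int64(158)), (np.int64(155), np.int64(156), np.int64(155)), (np.int64(159), np.int64(158), np.int64(157)), (np.int64(161), np.int64(163), np.int64(161)), (np.int64(113), np.int64(115), np.int64(116)), (np.int64(54), np.int64(55), np.int64(56)), (np.int64(119), np.int64(112), np.int64(102)), (np.int64(164), np.int64(150), np.int64(118)), (np.int64(173), np.int64(156), np.int64(112)), (np.int64(174), np.int64(157), np.int64(116)), (np.int64(175), np.int64(159), np.int64(118)), (np.int64(174), np.int64(167), np.int64(122))]
456 [(np.int64(157), np.int64(158), np.int64(156)), (np.int64(159), np.int64(160), np.int64(159)), (np.int64(158), np.int64(159), np.int64(157)), (np.int64(165), np.int64(164), np.int64(165)), (np.int64(118), np.int64(120), np.int64(120)), (np.int64(72), np.int64(70), np.int64(71)), (np.int64(124), np.int64(119), np.int64(108)), (np.int64(163), np.int64(153), np.int64(119)), (np.int64(174), np.int64(164), np.int64(121)), (np.int64(173), np.int64(161), np.int64(119)), (np.int64(174), np.int64(162), np.int64(119)), (np.int64(168), np.int64(160), np.int64(114))]
end [[ 591.27794698 -199.54340027]
 [ 590.38084969 -228.86703857]] blade top edge [[ 594.77563872 -195.05810294]
 [ 594.29650486 -250.04386961]]
back [[ 421.29037096 -196.50137551]
 [ 419.44513805 -254.66606896]]
```

Emit:
play_rows:
  plan:
    - [[0.3,-0.0015,0,0,0],[0.3,-0.0015,0.001,0.001,0],[0.3,-0.0015,0.001,0.002,0],[0.3,-0.0015,0.001,0.003,0],[0.3,-0.0015,0.001,0.003,0]]

```text
clock: 8.2
position: [0.5517, -0.2024, 0.0146]
ee_rot: [0.705, -0.012, 0.709, 0.018]
contact_force: [-0.5, -0.7, -0.5]
width: 0.0654
```

```bash
python3 - <<'E'
from h import *
s,R=st();print(w2t(s['position']*1000),np.round(R,3))
E
```

```text
t8.20 pos [ 551.7 -202.4   14.6] yaw(y axis) 92.46 F [-0.5 -0.7 -0.5] w 65.4
[ 542.57530157 -225.57925087] [[-0.006 -0.043  0.999]
 [ 0.008  0.999  0.043]
 [-1.     0.008 -0.005]]
```

Emit:
play_rows:
  plan:
    - [[0.3,0,0,0.0005,0],[0.3,0,0,0.001,0],[0.3,0,0,0.0015,0],[0.3,0,0,0.002,0],[0.3,0,0,0.002,0]]

```text
clock: 8.7
position: [0.552, -0.2024, 0.0144]
ee_rot: [0.704, -0.013, 0.71, 0.018]
contact_force: [-4.7, -3.0, 1.2]
width: 0.0654
```

Emit:
play_rows:
  plan:
    - [[0.3,0,0,0.0005,0],[0.3,0,0,0.001,0],[0.3,0,0,0.0015,0],[0.3,0,0,0.002,0],[0.3,0,0,0.002,0]]

```text
clock: 9.2
position: [0.552, -0.2024, 0.0141]
ee_rot: [0.702, -0.013, 0.711, 0.019]
contact_force: [-7.6, -2.8, 1.6]
width: 0.0654
```

Emit:
play_rows:
  plan:
    - [[0.3,0,-0.0005,0.001,0],[0.3,0,-0.001,0.001,0],[0.3,0,-0.0015,0.001,0],[0.3,0,-0.002,0.001,0],[0.3,0,-0.002,0.001,0],[0.3,0,-0.002,0.001,0]]

```text
clock: 9.8
position: [0.552, -0.2027, 0.0137]
ee_rot: [0.702, -0.012, 0.712, 0.02]
contact_force: [-4.8, 2.3, 0.7]
width: 0.065
```

```bash
python3 - <<'E'
from h import *
s,R=st();print(w2t(s['position']*1000),np.round(R,3))
E
```

```text
t9.80 pos [ 552.  -202.7   13.7] yaw(y axis) 92.58 F [-4.8  2.3  0.7] w 65.0
[ 542.92582244 -225.95734931] [[-0.015 -0.045  0.999]
 [ 0.01   0.999  0.045]
 [-1.     0.011 -0.015]]
```

Emit:
play_rows:
  plan:
    - [[0.3,0,-0.001,0.001,0],[0.3,0,-0.002,0.001,0],[0.3,0,-0.003,0.0015,0],[0.3,0,-0.003,0.0015,0],[0.3,0,-0.003,0.0015,0]]

```text
clock: 10.3
position: [0.5521, -0.2029, 0.0133]
ee_rot: [0.7, -0.01, 0.713, 0.021]
contact_force: [-5.2, 6.3, 2.2]
width: 0.0654
```

Emit:
play_rows:
  plan:
    - [[0.15,0,0,0,0],[0.15,0,0,0,0],[0.15,0,0,0,0]]

```text
clock: 10.6
position: [0.5536, -0.2034, 0.0137]
ee_rot: [0.701, -0.011, 0.712, 0.021]
contact_force: [-0.5, -0.5, 0.3]
width: 0.0724
```

```bash
python3 - <<'E'
from h import *
s,R=st();print(w2t(s['position']*1000),np.round(R,3))
grab('wrist','w5');grab('top','t5')
E
```

```text
t10.60 pos [ 553.6 -203.4   13.7] yaw(y axis) 92.56 F [-0.5 -0.5  0.3] w 72.4
[ 544.43058415 -226.72540246] [[-0.016 -0.045  0.999]
 [ 0.014  0.999  0.045]
 [-1.     0.014 -0.015]]
```

View pics/w5.png

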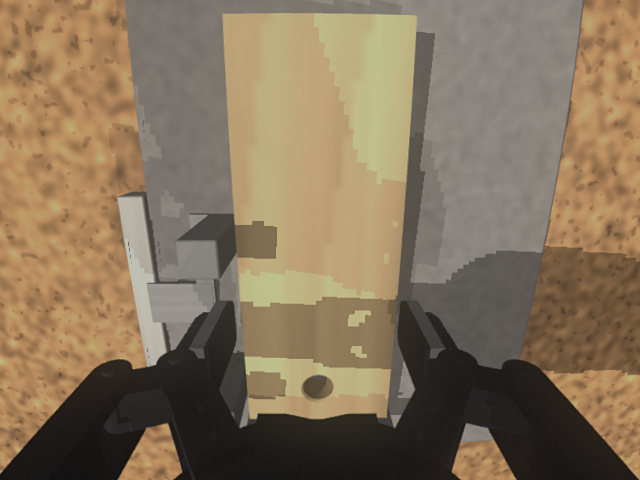

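```bash
python3 - <<'E'
from h import *
mv([.5536,-.2034,.20],92.43); mv([.48,-.2034,.20],92.43)
E
```

```text
t10.70 pos [ 553.  -203.3   13.5] yaw(y axis) 92.56 F [ 0.6 -0.4  0.4] w 72.5
tool shift mm [-186.4    2.7   -2.5] turn 0.14 tool axes [[-0.02, -0.04, 1.0], [0.01, 1.0, 0.04], [-1.0, 0.01, -0.02]] q6 -2.09
t10.70 pos [ 553.  -203.3   13.5] yaw(y axis) 92.56 F [ 0.6 -0.4  0.4] w 72.5
tool shift mm [-185.2    6.   -76. ] turn 0.14 tool axes [[-0.02, -0.04, 1.0], [0.01, 1.0, 0.04], [-1.0, 0.01, -0.02]] q6 -2.09
```

Emit:
play_rows:
  plan:
    - [[0.1,-0.015,0,0,0],[0.05,-0.04,0.001,0,0.1],[0,-0.08,0.002,-0.01,0.1],[0,-0.12,0.004,-0.03,0.1],[0,-0.155,0.005,-0.05,0.1],[0,-0.18,0.006,-0.068,0.1],[0,-0.185,0.006,-0.076,0.1],[0,-0.185,0.006,-0.076,0.1]]

```text
clock: 11.5
position: [0.4798, -0.2037, 0.2008]
ee_rot: [0.702, -0.01, 0.712, 0.02]
contact_force: [1.1, -0.4, 0.1]
width: 0.0859
```

```bash
python3 - <<'E'
from h import *
s,R=st();print(np.round(R,3))
grab('wrist','w6')
f=np.load('pics/w6.npz')['im']
c=cv2.cvtColor(f,cv2.COLOR_RGB2BGR)
cv2.imwrite('pics/w6z.png',cv2.resize(c[60:360,180:440],None,fx=2,fy=2,interpolation=2))
hsv=cv2.cvtColor(f,cv2.COLOR_RGB2HSV)
m=((hsv[...,0]>14)&(hsv[...,0]<40)&(hsv[...,1]>60)&(hsv[...,2]>130)).astype(np.uint8)
cv2.imwrite('pics/m6.png',m*255)
E
```

```text
t11.50 pos [ 479.8 -203.7  200.8] yaw(y axis) 92.41 F [ 1.1 -0.4  0.1] w 85.9
[[-0.015 -0.042  0.999]
 [ 0.013  0.999  0.042]
 [-1.     0.014 -0.014]]
```

View pics/w6z.png

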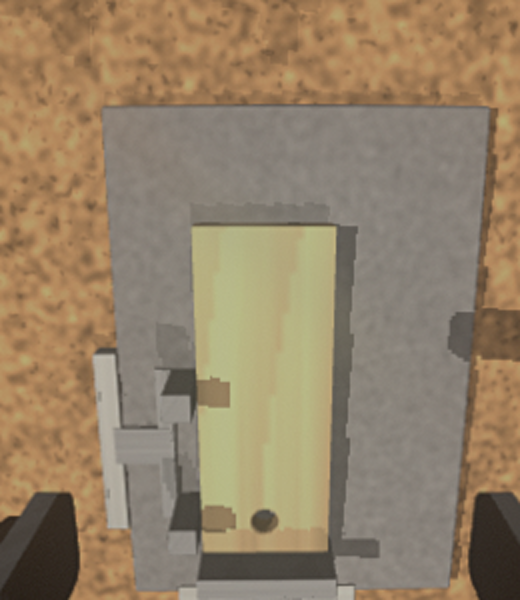

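```bash
python3 - <<'E'
from h import *
f=np.load('pics/w6.npz')['im']
g=f[...,2].astype(int); hsv=cv2.cvtColor(f,cv2.COLOR_RGB2HSV)
m=((hsv[...,1]>75)&(hsv[...,2]>100)).astype(np.uint8); m[:,:240]=0;m[:,400:]=0; m[:150]=0;m[340:]=0
cs,_=cv2.findContours(m,cv2.RETR_EXTERNAL,cv2.CHAIN_APPROX_NONE); q=max(cs,key=cv2.contourArea)
P=w2t(ray('w6',q.reshape(-1,2),.027)*1000).astype(np.float32); print(cv2.minAreaRect(P))
L=[];Rr=[]
for r in range(185,330,5):
    xs=np.where(m[r])[0]; L.append((xs[0]-.5,r)); Rr.append((xs[-1]+.5,r))
for S in(L,Rr):
    p=w2t(ray('w6',S,.027)*1000); k=np.polyfit(p[:,0],p[:,1],1); e=p[:,1]-np.polyval(k,p[:,0]); k=np.polyfit(p[abs(e)<1.5,0],p[abs(e)<1.5,1],1);print('yaw in tray %.2f'%np.degrees(np.arctan(k[0])),'v at 541 %.1f'%np.polyval(k,541))
E=[]
for c in range(285,342,4):
    ys=np.where(m[:,c])[0]; E.append((ys[0],ys[-1]))
E=np.array(E);cc=np.arange(285,342,4);print(np.median(E,0))
print(w2t(ray('w6',[(310,np.median(E[:,0])-.5),(310,np.median(E[:,1])+.5)],.027)*1000))
# tray edges in this view for heading
tp=ray('w6',[(232,113.5),(425,113.5),(404,354),(248,354)],.012)*1000;print(w2t(tp))
E
```

```text
((511.8529968261719, -226.92433166503906), (65.63922882080078, 170.8242950439453), 89.54344177246094)
yaw in tray -0.31 v at 541 -260.5
yaw in tray 0.03 v at 541 -194.6
[215. 335.]
[[ 465.42410394 -229.10400827]
 [ 596.61847504 -229.83707367]]
[[ 373.88478421 -300.06108733]
 [ 373.38646671 -122.60529798]
 [ 632.24989216 -122.48853331]
 [ 630.28694962 -300.46931469]]
```

```bash
python3 - <<'E'
from h import *
mv([.44,.17,.30],103)
E
```

```text
t11.55 pos [ 480.  -203.4  199.6] yaw(y axis) 92.42 F [-0.6  0.7  0.2] w 85.2
tool shift mm [-94.5 376.2 -25.6] turn -10.57 tool axes [[-0.02, -0.04, 1.0], [0.01, 1.0, 0.04], [-1.0, 0.01, -0.02]] q6 -2.15
```

Emit:
play_rows:
  plan:
    - [[0,-0.02,0.02,0,-1],[0,-0.04,0.06,-0.004,-2.5],[0,-0.06,0.105,-0.008,-4],[0,-0.08,0.145,-0.012,-6],[0,-0.09,0.19,-0.015,-8],[0,-0.0945,0.235,-0.018,-10],[0,-0.0945,0.28,-0.021,-10.6],[0,-0.0945,0.32,-0.024,-10.6],[0,-0.0945,0.35,-0.0256,-10.6],[0,-0.0945,0.37,-0.0256,-10.6],[0,-0.0945,0.376,-0.0256,-10.6],[0,-0.0945,0.376,-0.0256,-10.6]]

```text
clock: 12.75
position: [0.4402, 0.1703, 0.2985]
ee_rot: [0.696, -0.075, 0.709, 0.086]
contact_force: [0.3, -0.6, 0.1]
width: 0.0855
```

```bash
python3 - <<'E'
from h import *
st()
grab('wrist','w7')
E
```

```text
t12.75 pos [440.2 170.3 298.5] yaw(y axis) 103.12 F [ 0.3 -0.6  0.1] w 85.5
```

View pics/w7.png

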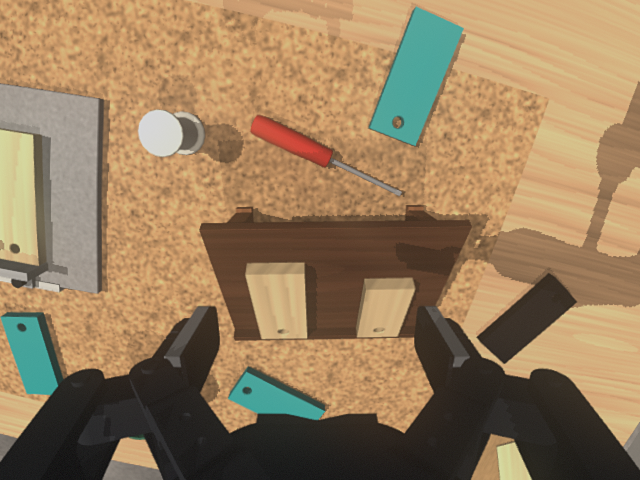

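```bash
python3 - <<'E'
from h import *
c=cv2.imread('pics/w7.png')
x0,y0,k=195,215,4.5
a=cv2.resize(c[y0:y0+130,195:195+175],None,fx=k,fy=k,interpolation=2)
b=cv2.resize(c[y0:y0+130,330:330+150],None,fx=k,fy=k,interpolation=2)
for im,o in((a,195),(b,330)):
  for i in range(0,175,10): cv2.putText(im,str(o+i),(int(i*k),8),0,.3,(0,255,255),1)
  for i in range(0,130,10): cv2.putText(im,str(y0+i),(0,int(i*k)+4),0,.3,(0,255,255),1)
cv2.imwrite('pics/w7a.png',a);cv2.imwrite('pics/w7b.png',b)
E
```

```text
(no output)
```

View pics/w7a.png

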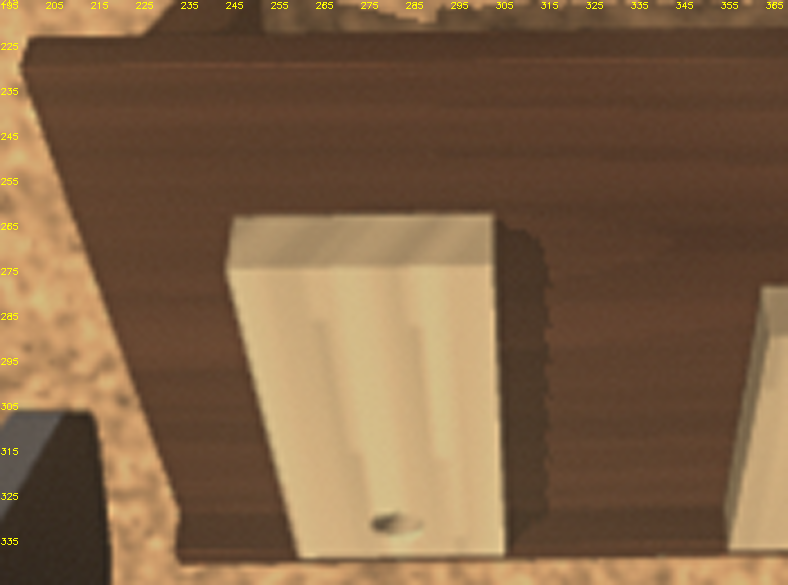

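View pics/w7b.png

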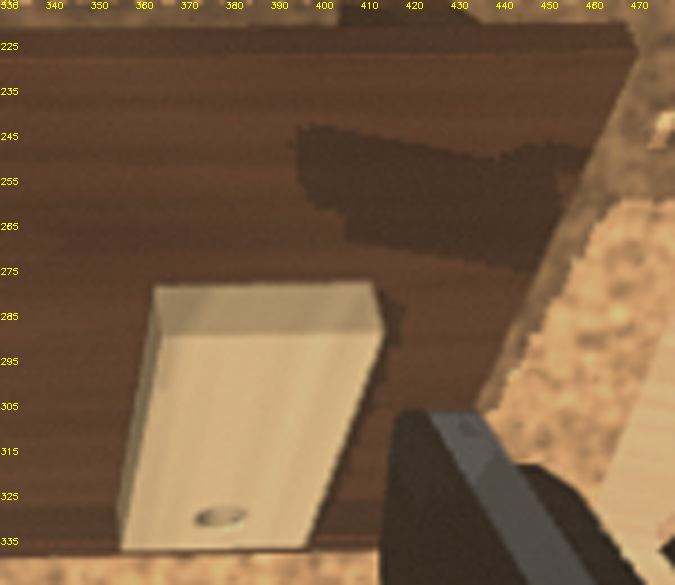

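```bash
cat >> h.py <<'E'
def planerays(tag,poly,uv):
    m=np.zeros((480,640),np.uint8); cv2.fillPoly(m,[np.array(poly,np.int32)],1); m=cv2.erode(m,np.ones((5,5)))
    ys,xs=np.where(m); f,K,D,R,c=cam(tag); ok=f['d'][ys,xs]>0
    X=dep(tag,np.c_[xs,ys][ok]); 
    for _ in range(4):
        c0=np.median(X,0); c0=X.mean(0); n=np.linalg.svd(X-c0)[2][2]; e=(X-c0)@n; X=X[abs(e)<max(.002,2*e.std())]
    n=n*np.sign(n[2])
    u=cv2.undistortPoints(np.array(uv,float).reshape(-1,1,2),K,D).reshape(-1,2)
    d=np.c_[u,np.ones(len(u))]@R.T
    return c+d*(((c0-c)@n)/(d@n))[:,None],n,e.std()
E
python3 - <<'E'
from h import *
for nm,q in(('med',[(245.5,274.5),(304.5,274),(307,338),(261.5,338.5)]),('small',[(365.5,289.5),(415,289),(398.5,336.5),(357,337)])):
    P,n,e=planerays('w7',q,q); P*=1000
    print(nm,np.round(P,1).tolist(),'n',np.round(n,3),'tilt %.1f'%np.degrees(np.arccos(n[2])),'head n %.1f'%np.degrees(np.arctan2(n[1],n[0])),e)
    L=[np.linalg.norm(P[i]-P[(i+1)%4]) for i in range(4)]; print('sides',np.round(L,1))
    for a,b in((0,3),(1,2)): d=P[b]-P[a]; print('head %.2f'%np.degrees(np.arctan2(d[1],d[0])))
    print('mid',P.mean(0))
E
```

```text
med [[512.2, 115.0, 118.7], [498.4, 173.2, 118.6], [616.1, 201.6, 47.8], [630.1, 143.2, 47.8]] n [0.491 0.118 0.863] tilt 30.3 head n 13.5 0.0004798549466128549
sides [ 59.8 140.3  60.1 140.4]
head 13.44
head 13.56
mid [564.18411742 158.22162166  83.25669138]
small [[507.6, 242.5, 104.1], [495.7, 295.8, 103.0], [588.8, 320.6, 46.4], [600.4, 265.9, 47.9]] n [0.491 0.127 0.862] tilt 30.4 head n 14.5 0.00048268828514098775
sides [ 54.6 111.8  56.  111. ]
head 14.14
head 14.95
mid [548.12026016 281.19586959  75.34926201]
```

```bash
python3 - <<'E'
from h import *
mv([.5744,.1607,.13],103.5)
mv([.5744,.1607,.069],103.5)
E
```

```text
t12.80 pos [440.2 169.5 298.8] yaw(y axis) 103.05 F [-0.4 -0.  -0.6] w 85.5
tool shift mm [166.2 -41.7 131.2] turn -0.43 tool axes [[-0.02, -0.23, 0.97], [0.01, 0.97, 0.23], [-1.0, 0.02, -0.02]] q6 -1.59
t12.80 pos [440.2 169.5 298.8] yaw(y axis) 103.05 F [-0.4 -0.  -0.6] w 85.5
tool shift mm [227.2 -42.7 132.1] turn -0.43 tool axes [[-0.02, -0.23, 0.97], [0.01, 0.97, 0.23], [-1.0, 0.02, -0.02]] q6 -1.59
```

Emit:
play_rows:
  plan:
    - [[0,0.025,-0.008,0.025,0],[0,0.055,-0.018,0.055,0],[0,0.085,-0.028,0.085,-0.4],[0,0.115,-0.036,0.11,-0.4],[0,0.14,-0.0417,0.125,-0.4],[0,0.16,-0.0417,0.131,-0.4],[0,0.166,-0.0417,0.131,-0.4],[0,0.166,-0.0417,0.131,-0.4]]

```text
clock: 13.6
position: [0.5734, 0.1594, 0.129]
ee_rot: [0.695, -0.077, 0.709, 0.088]
contact_force: [-0.2, 0.8, 0.6]
width: 0.085
```

```bash
python3 - <<'E'
from h import *
mv([.5744,.1607,.069],103.5)
grab('wrist','w8')
E
```

```text
t13.60 pos [573.4 159.4 129. ] yaw(y axis) 103.37 F [-0.2  0.8  0.6] w 85.0
tool shift mm [59.9  0.1  2.4] turn -0.11 tool axes [[-0.02, -0.23, 0.97], [0.01, 0.97, 0.23], [-1.0, 0.02, -0.02]] q6 -1.67
```

View pics/w8.png

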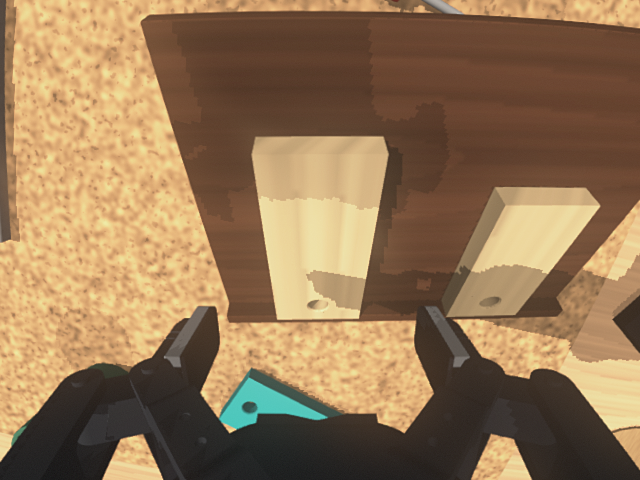

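Emit:
play_rows:
  plan:
    - [[0,0.02,0,0.001,0],[0,0.04,0,0.002,0],[0,0.053,0,0.0024,0],[0,0.06,0,0.0024,0],[0,0.06,0,0.0024,0],[0.2,0.06,0,0.0024,0],[0.36,0.06,0,0.0024,0],[0.36,0.06,0,0.0024,0],[0.36,0.06,0,0.0024,0],[0.36,0.06,0,0.0024,0]]
  grip_force: 25

```text
clock: 14.65
position: [0.5763, 0.1612, 0.0715]
ee_rot: [0.697, -0.077, 0.707, 0.088]
contact_force: [-0.2, 0.4, 5.7]
width: 0.0579
```

```bash
python3 - <<'E'
from h import *
s,R=st()
grab('wrist','w9')
mv([.5744,.1607,.19],103.5)
E
```

```text
t14.65 pos [576.3 161.2  71.5] yaw(y axis) 103.40 F [-0.2  0.4  5.7] w 57.9
t14.70 pos [576.3 161.2  71.5] yaw(y axis) 103.40 F [-0.4 -1.2  6.5] w 57.9
tool shift mm [-118.4    1.9   -3.5] turn -0.08 tool axes [[-0.02, -0.23, 0.97], [0.01, 0.97, 0.23], [-1.0, 0.02, -0.01]] q6 -1.67
```

View pics/w9.png

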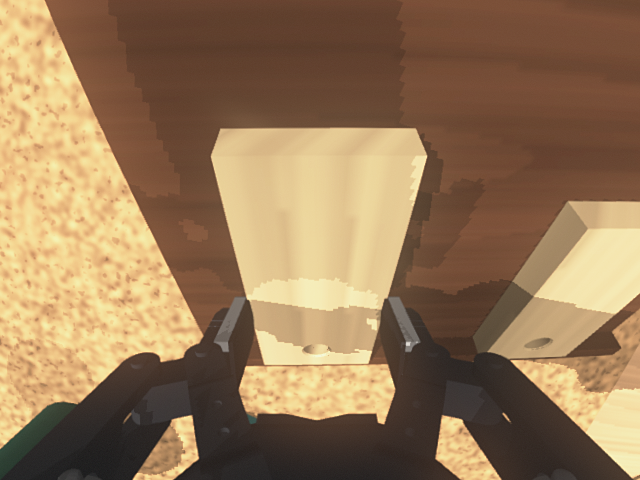

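Emit:
play_rows:
  plan:
    - [[0.36,-0.005,0,0,0],[0.36,-0.015,0,0,0],[0.36,-0.035,0,-0.001,0],[0.36,-0.065,0.001,-0.002,0],[0.36,-0.09,0.0015,-0.003,0],[0.36,-0.11,0.0015,-0.0035,0],[0.36,-0.118,0.0019,-0.0035,0],[0.36,-0.118,0.0019,-0.0035,0]]

```text
clock: 15.5
position: [0.5749, 0.1608, 0.1909]
ee_rot: [0.698, -0.077, 0.707, 0.088]
contact_force: [0.0, -0.1, -1.0]
width: 0.0578
```

```bash
python3 - <<'E'
from h import *
w=t2w(.529,-.224)
mv([w[0],w[1],.19],92.43)
grab('side','s10')
c=cv2.imread('pics/s10.png');cv2.imwrite('pics/s10z.png',c[80:300,150:470])
E
```

```text
t15.50 pos [574.9 160.8 190.9] yaw(y axis) 103.40 F [ 0.  -0.1 -1. ] w 57.8
tool shift mm [  -3.5 -343.8 -119.9] turn 10.98 tool axes [[-0.01, -0.23, 0.97], [0.01, 0.97, 0.23], [-1.0, 0.02, -0.01]] q6 -1.66
```

View pics/s10z.png

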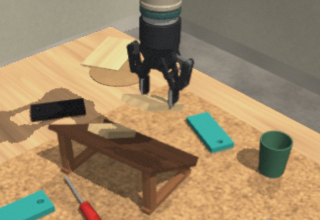

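Emit:
play_rows:
  plan:
    - [[0.36,0,-0.02,-0.007,0.5],[0.36,0,-0.055,-0.019,1.5],[0.36,0,-0.095,-0.033,3],[0.36,0,-0.135,-0.047,5],[0.36,0,-0.175,-0.061,7],[0.36,0,-0.215,-0.075,9],[0.36,-0.002,-0.255,-0.089,11],[0.36,-0.003,-0.29,-0.101,11],[0.36,-0.0035,-0.32,-0.112,11],[0.36,-0.0035,-0.338,-0.118,11],[0.36,-0.0035,-0.3438,-0.12,11],[0.36,-0.0035,-0.3438,-0.12,11]]

```text
clock: 16.75
position: [0.5365, -0.2017, 0.1876]
ee_rot: [0.7, -0.009, 0.713, 0.02]
contact_force: [0.2, -0.8, -1.3]
width: 0.0578
```

```bash
python3 - <<'E'
from h import *
w=t2w(.529,-.224)
mv([w[0],w[1],.08],92.43)
grab('wrist','w11'); grab('side','s11')
c=cv2.imread('pics/s11.png');cv2.imwrite('pics/s11z.png',cv2.resize(c[180:440,300:560],None,fx=2.3,fy=2.3))
E
```

```text
t16.75 pos [ 536.5 -201.7  187.6] yaw(y axis) 92.32 F [ 0.2 -0.8 -1.3] w 57.8
tool shift mm [107.5  -1.4   3.4] turn -0.10 tool axes [[-0.02, -0.04, 1.0], [0.01, 1.0, 0.04], [-1.0, 0.02, -0.02]] q6 -2.10
```

View pics/w11.png

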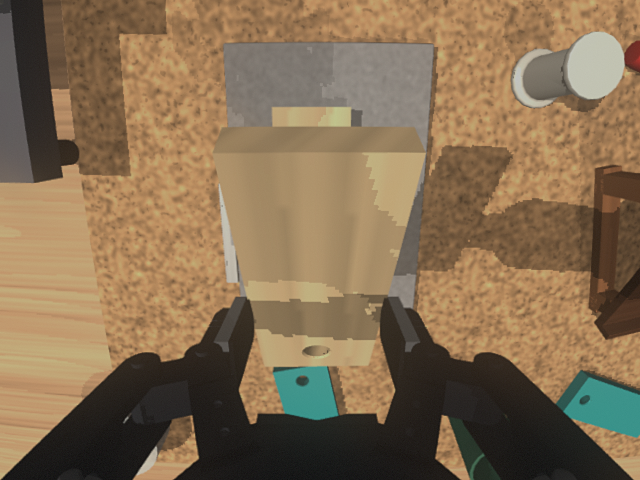

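View pics/s11z.png

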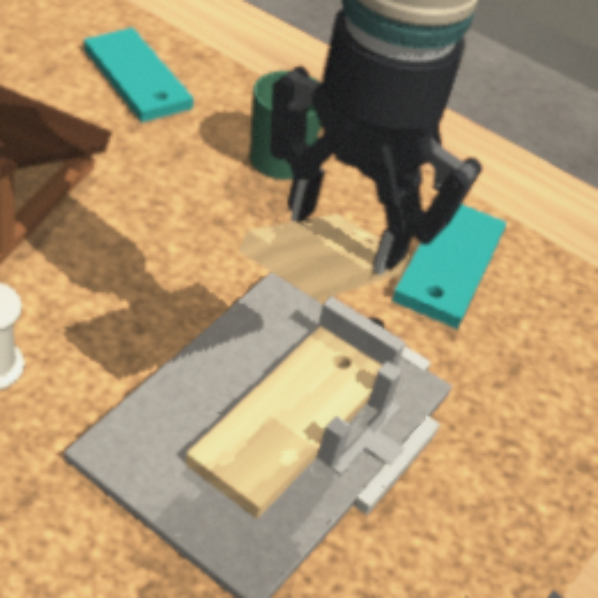

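Emit:
play_rows:
  plan:
    - [[0.36,0.02,0,0.001,0],[0.36,0.05,-0.001,0.002,0],[0.36,0.08,-0.0014,0.003,0],[0.36,0.1,-0.0014,0.0034,0],[0.36,0.113,-0.0014,0.0034,0],[0.36,0.118,-0.0014,0.0034,0],[0.36,0.118,-0.0014,0.0034,0]]

```text
clock: 17.55
position: [0.5383, -0.1992, 0.07]
ee_rot: [0.701, -0.01, 0.713, 0.021]
contact_force: [0.7, -0.2, 0.3]
width: 0.0579
```

```bash
python3 - <<'E'
from h import *
s,R=st();print(w2t(s['position']*1000))
mv(list(t2w(.529,-.224))+[.04],92.43)
grab('side','s12')
c=cv2.imread('pics/s12.png');cv2.imwrite('pics/s12z.png',cv2.resize(c[220:420,340:540],None,fx=3,fy=3))
E
```

```text
t17.55 pos [ 538.3 -199.2   70. ] yaw(y axis) 92.47 F [ 0.7 -0.2  0.3] w 57.9
[ 529.40746883 -221.84960853]
t17.55 pos [ 538.3 -199.2   70. ] yaw(y axis) 92.47 F [ 0.7 -0.2  0.3] w 57.9
tool shift mm [30.  -2.6  0.1] turn 0.06 tool axes [[-0.02, -0.04, 1.0], [0.01, 1.0, 0.04], [-1.0, 0.02, -0.02]] q6 -2.10
```

View pics/s12z.png

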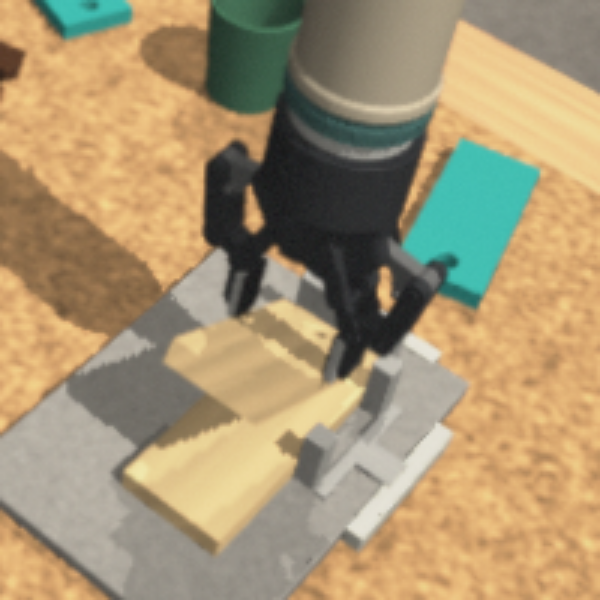

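Emit:
play_rows:
  plan:
    - [[0.36,0.002,0,0,0],[0.36,0.004,0,0,0],[0.36,0.006,0,0,0],[0.36,0.008,0,0,0],[0.36,0.01,0,0,0],[0.36,0.012,0,0,0],[0.36,0.014,0,0,0],[0.36,0.016,0,0,0],[0.36,0.018,0,0,0],[0.36,0.018,0,0,0]]
  grip_force: 20

```text
clock: 18.6
position: [0.5383, -0.1994, 0.0526]
ee_rot: [0.701, -0.01, 0.713, 0.02]
contact_force: [-1.9, -0.7, 2.4]
width: 0.0574
```

```bash
python3 - <<'E'
from h import *
s,R=st();print(w2t(s['position']*1000),s['moment'])
grab('side','s13')
c=cv2.imread('pics/s13.png');cv2.imwrite('pics/s13z.png',cv2.resize(c[220:420,340:540],None,fx=3,fy=3))
E
```

```text
t18.60 pos [ 538.3 -199.4   52.6] yaw(y axis) 92.46 F [-1.9 -0.7  2.4] w 57.4
[ 529.35236484 -222.07443967] [-0.02323607  0.1806649  -0.07541704]
```

View pics/s13z.png

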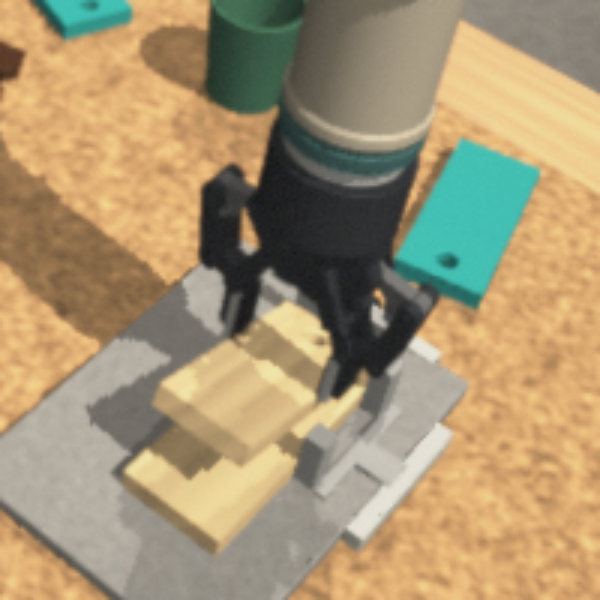

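Emit:
play_rows:
  plan:
    - [[0.36,0.002,0,0,0],[0.36,0.004,0,0,0],[0.36,0.006,0,0,0],[0.36,0.008,0,0,0],[0.36,0.01,0,0,0],[0.36,0.012,0,0,0],[0.36,0.014,0,0,0],[0.36,0.014,0,0,0]]

```text
clock: 19.45
position: [0.5381, -0.1992, 0.0384]
ee_rot: [0.701, -0.01, 0.713, 0.02]
contact_force: [-1.9, -0.5, 2.4]
width: 0.0578
```

```bash
python3 - <<'E'
from h import *
s,R=st();print(w2t(s['position']*1000),s['moment'])
grab('side','s14')
c=cv2.imread('pics/s14.png');cv2.imwrite('pics/s14z.png',cv2.resize(c[220:420,340:540],None,fx=3,fy=3))
E
```

```text
t19.45 pos [ 538.1 -199.2   38.4] yaw(y axis) 92.46 F [-1.9 -0.5  2.4] w 57.8
[ 529.14074743 -221.8142614 ] [ 0.04912146  0.10337191 -0.00798269]
```

View pics/s14z.png

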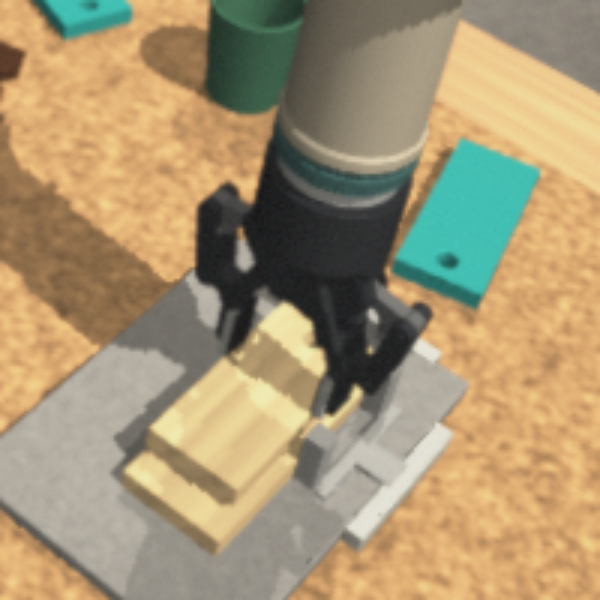

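Emit:
play_rows:
  plan:
    - [[0.36,0.001,0,0,0],[0.36,0.002,0,0,0],[0.36,0.003,0,0,0],[0.36,0.004,0,0,0],[0.36,0.005,0,0,0],[0.36,0.005,0,0,0]]

```text
clock: 20.1
position: [0.5381, -0.1992, 0.0354]
ee_rot: [0.701, -0.01, 0.713, 0.02]
contact_force: [-5.7, 0.7, 14.9]
width: 0.0577
```

```bash
python3 - <<'E'
from h import *
s,R=st();print(w2t(s['position']*1000),s['moment'])
grab('side','s15')
c=cv2.imread('pics/s15.png');cv2.imwrite('pics/s15z.png',cv2.resize(c[280:420,360:500],None,fx=4.2,fy=4.2,interpolation=2))
E
```

```text
t20.10 pos [ 538.1 -199.2   35.4] yaw(y axis) 92.48 F [-5.7  0.7 14.9] w 57.7
[ 529.21679782 -221.7956299 ] [0.22181117 0.69147216 0.14240106]
```

View pics/s15z.png

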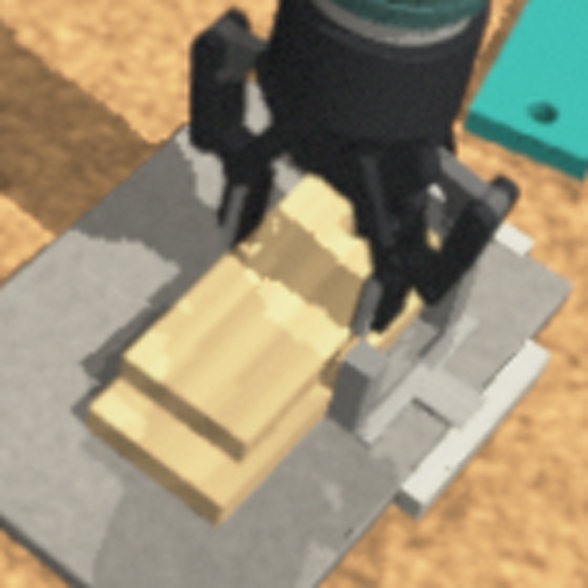

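Emit:
play_rows:
  plan:
    - [[0.36,-0.0005,0,0,0],[0.36,-0.0008,0,0,0],[0.36,-0.001,-0.001,0.0015,0],[0.36,-0.001,-0.002,0.003,0],[0.36,-0.001,-0.003,0.0045,0],[0.36,-0.001,-0.004,0.006,0],[0.36,-0.001,-0.005,0.0075,0],[0.36,-0.001,-0.005,0.0075,0]]

```text
clock: 20.95
position: [0.5465, -0.2041, 0.0362]
ee_rot: [0.701, -0.01, 0.712, 0.02]
contact_force: [-1.3, 1.0, 2.2]
width: 0.0579
```

```bash
python3 - <<'E'
from h import *
s,R=st();print(w2t(s['position']*1000),s['moment'])
E
```

```text
t20.95 pos [ 546.5 -204.1   36.2] yaw(y axis) 92.47 F [-1.3  1.   2.2] w 57.9
[ 537.30755461 -227.10833968] [ 0.08018599 -0.01492941  0.04769592]
```

Feel to the posts.

Emit:
play_rows:
  plan:
    - [[0.36,0,-0.001,0,0],[0.36,0,-0.002,0,0],[0.36,0,-0.003,0,0],[0.36,0,-0.0035,0,0],[0.36,0,-0.0035,0,0]]

```text
clock: 21.45
position: [0.547, -0.2063, 0.0362]
ee_rot: [0.702, -0.009, 0.712, 0.021]
contact_force: [1.6, 5.3, 2.6]
width: 0.0579
```

```bash
python3 - <<'E'
from h import *
s,R=st();print(w2t(s['position']*1000),s['moment'])
E
```

```text
t21.45 pos [ 547.  -206.3   36.2] yaw(y axis) 92.40 F [1.6 5.3 2.6] w 57.9
[ 537.77045395 -229.3009807 ] [ 0.92034382 -0.31525214 -0.03602724]
```

Emit:
play_rows:
  plan:
    - [[0.36,0,0,0.001,0],[0.36,0,0,0.002,0],[0.36,0,0,0.003,0],[0.36,0,0,0.004,0],[0.36,0,0,0.0045,0],[0.36,0,0,0.0045,0]]

```text
clock: 22.05
position: [0.5489, -0.2061, 0.0357]
ee_rot: [0.7, -0.009, 0.714, 0.021]
contact_force: [-7.1, 0.8, 5.1]
width: 0.0574
```

```bash
python3 - <<'E'
from h import *
s,R=st();print(w2t(s['position']*1000),s['moment'])
E
```

```text
t22.05 pos [ 548.9 -206.1   35.7] yaw(y axis) 92.43 F [-7.1  0.8  5.1] w 57.4
[ 539.71640434 -229.22094484] [ 0.05344773  0.97789215 -0.12307229]
```

Emit:
play_rows:
  plan:
    - [[0.36,-0.0008,-0.0005,0.001,0],[0.36,-0.0008,-0.001,0.0015,0],[0.36,-0.0008,-0.002,0.0015,0],[0.36,-0.0008,-0.0025,0.0015,0],[0.36,-0.0008,-0.0025,0.0015,0]]

```text
clock: 22.55
position: [0.5489, -0.2063, 0.036]
ee_rot: [0.699, -0.007, 0.715, 0.022]
contact_force: [-4.4, 5.9, 4.8]
width: 0.0581
```

```bash
python3 - <<'E'
from h import *
s,R=st();print(w2t(s['position']*1000),s['moment'])
grab('top','t16')
c=cv2.imread('pics/t16.png');cv2.imwrite('pics/t16z.png',cv2.resize(c[185:305,400:510],None,fx=5,fy=5,interpolation=2))
E
```

```text
t22.55 pos [ 548.9 -206.3   36. ] yaw(y axis) 92.37 F [-4.4  5.9  4.8] w 58.1
[ 539.67618679 -229.38228726] [ 1.01579236  0.58477846 -0.07042764]
```

View pics/t16z.png

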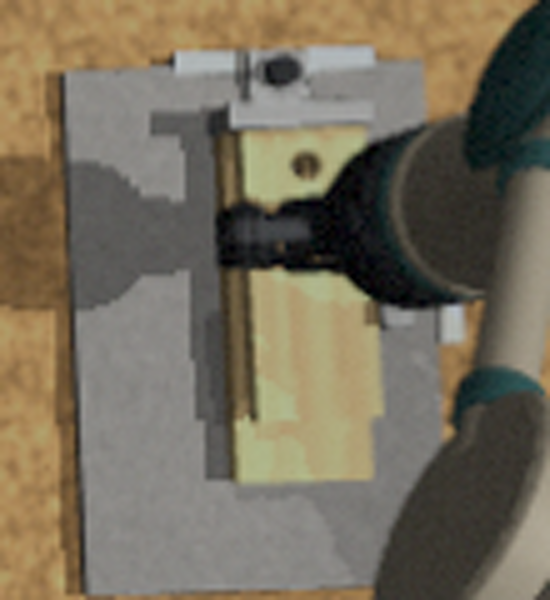

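Emit:
play_rows:
  plan:
    - [[0.3,0,0,0,0],[0.2,0,0,0,0],[0.15,0,0,0,0],[0.15,0,0,0,0]]

```text
clock: 23.0
position: [0.5498, -0.207, 0.0361]
ee_rot: [0.699, -0.008, 0.715, 0.022]
contact_force: [-0.5, -0.1, 0.3]
width: 0.0723
```

```bash
python3 - <<'E'
from h import *
s,R=st();print(w2t(s['position']*1000))
mv(list(t2w(.48,-.2263))+[.20],92.43)
grab('side','s17')
c=cv2.imread('pics/s17.png');cv2.imwrite('pics/s17z.png',cv2.resize(c[280:420,360:500],None,fx=4.2,fy=4.2,interpolation=2))
E
```

```text
t23.00 pos [ 549.8 -207.    36.1] yaw(y axis) 92.38 F [-0.5 -0.1  0.3] w 72.3
[ 540.5464013  -230.15311663]
t23.00 pos [ 549.8 -207.    36.1] yaw(y axis) 92.38 F [-0.5 -0.1  0.3] w 72.3
tool shift mm [-162.4    7.2  -64. ] turn -0.02 tool axes [[-0.02, -0.04, 1.0], [0.02, 1.0, 0.04], [-1.0, 0.02, -0.02]] q6 -2.10
```

View pics/s17z.png

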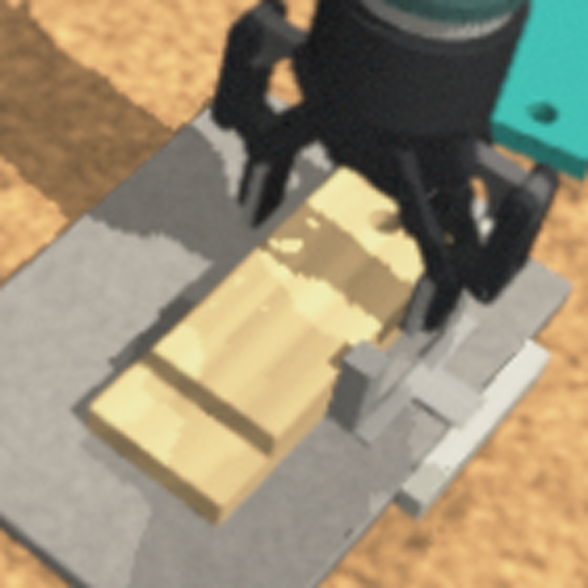

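Emit:
play_rows:
  plan:
    - [[0.1,-0.01,0,0,0],[0.05,-0.035,0.001,0,0],[0,-0.07,0.003,-0.01,0],[0,-0.105,0.005,-0.03,0],[0,-0.14,0.007,-0.05,0],[0,-0.158,0.007,-0.062,0],[0,-0.162,0.007,-0.064,0],[0,-0.162,0.007,-0.064,0]]

```text
clock: 23.85
position: [0.4894, -0.2061, 0.2005]
ee_rot: [0.7, -0.008, 0.714, 0.021]
contact_force: [-0.3, 0.1, 0.0]
width: 0.0855
```

```bash
cat > chk.py <<'E'
from h import *
import sys
tag,z=sys.argv[1],float(sys.argv[2])
c=cv2.imread(f'pics/{tag}.png')
cv2.imwrite(f'pics/{tag}z.png',cv2.resize(c[60:360,180:440],None,fx=2,fy=2,interpolation=2))
E
python3 - <<'E'
from h import *
s,R=st()
grab('wrist','w18'); mv([.43,.25,.29],104.5)
E
python3 chk.py w18 .042
```

```text
t23.85 pos [ 489.4 -206.1  200.5] yaw(y axis) 92.35 F [-0.3  0.1  0. ] w 85.5
t23.90 pos [ 489.3 -205.8  199.4] yaw(y axis) 92.36 F [ 0.7  0.5 -1.1] w 85.2
tool shift mm [-80.2 459.7 -42.1] turn -12.11 tool axes [[-0.02, -0.04, 1.0], [0.02, 1.0, 0.04], [-1.0, 0.02, -0.02]] q6 -2.15
```

View pics/w18z.png

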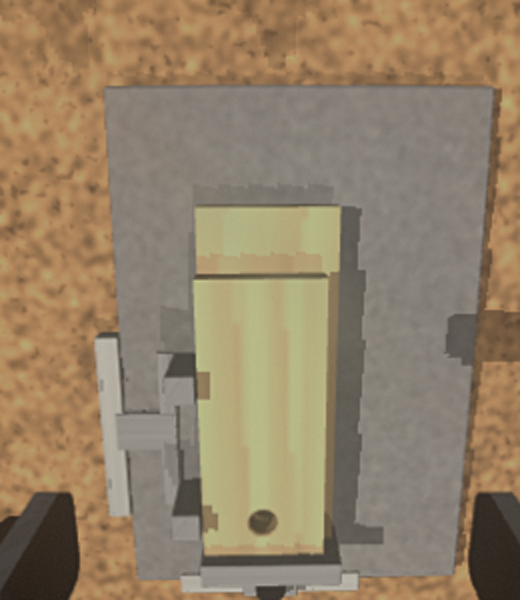

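```bash
cat > edge.py <<'E'
from h import *
import sys
tag,z,r0,r1=sys.argv[1],float(sys.argv[2]),int(sys.argv[3]),int(sys.argv[4])
f=np.load(f'pics/{tag}.npz')['im']; g=cv2.cvtColor(f,cv2.COLOR_RGB2HSV)[...,1].astype(float)
def fit(uv,axis):
    p=w2t(ray(tag,uv,z)*1000); a,b=(p[:,0],p[:,1]) if axis=='v' else (p[:,1],p[:,0])
    ok=np.ones(len(a),bool)
    for _ in range(5):
        k=np.polyfit(a[ok],b[ok],1); e=b-np.polyval(k,a); ok=abs(e)<max(.6,1.5*e[ok].std())
    return k,ok.sum(),a,b
# left edge: saturation gray->wood
L=[]
for r in range(r0,r1,2):
    row=cv2.GaussianBlur(g[r:r+1,260:310],(3,1),0)[0]; d=np.diff(row); i=int(np.argmax(d)); 
    s=d[max(0,i-2):i+3]; j=np.arange(max(0,i-2),max(0,i-2)+len(s)); L.append((260+(s*j).sum()/s.sum()+.5,r))
k,n,a,b=fit(L,'v'); print('left: yaw %.2f'%np.degrees(np.arctan(k[0])),'v@541 %.1f'%np.polyval(k,541),n,len(L))
E
python3 edge.py w18 .042 205 330
python3 - <<'E'
from h import *
o=lambda x,y:(180+x/2,60+y/2)
print('med',w2t(ray('w18',[o(194,277.5),o(327.5,275),o(323,552.5),o(203,553)],.042)*1000))
print('large tail',w2t(ray('w18',[o(195,206),o(340,206),o(195,270)],.027)*1000))
print('blade front top',w2t(ray('w18',[o(203,562),o(339,562)],.052)*1000))
print('tray',w2t(ray('w18',[o(106,87),o(493,88.5),o(453,574),o(136,577)],.012)*1000))
E
```

```text
left: yaw 0.13 v@541 -260.8 63 63
med [[ 456.28209392 -260.00323371]
 [ 455.4282865  -200.8438909 ]
 [ 596.5658109  -199.84203158]
 [ 596.08578229 -260.43253463]]
large tail [[ 426.28821353 -259.95423505]
 [ 426.44650832 -194.32357564]
 [ 455.42080713 -260.86472467]]
blade front top [[ 594.80358268 -259.63273823]
 [ 595.71016488 -192.84886722]]
tray [[ 373.77996513 -300.18346339]
 [ 373.89570973 -123.13615395]
 [ 631.35965377 -122.36975609]
 [ 630.51750185 -301.50318894]]
```

Emit:
play_rows:
  plan:
    - [[0,-0.02,0.02,-0.003,-1],[0,-0.04,0.06,-0.007,-2.5],[0,-0.06,0.1,-0.011,-4],[0,-0.075,0.145,-0.015,-6],[0,-0.08,0.19,-0.019,-8],[0,-0.08,0.235,-0.023,-10],[0,-0.08,0.28,-0.027,-12.1],[0,-0.08,0.325,-0.031,-12.1],[0,-0.08,0.37,-0.035,-12.1],[0,-0.08,0.41,-0.039,-12.1],[0,-0.08,0.44,-0.042,-12.1],[0,-0.08,0.455,-0.042,-12.1]]

```text
clock: 25.1
position: [0.4296, 0.248, 0.2879]
ee_rot: [0.693, -0.082, 0.709, 0.098]
contact_force: [0.8, -0.7, 0.2]
width: 0.0853
```

```bash
python3 - <<'E'
from h import *
st()
grab('wrist','w19')
c=cv2.imread('pics/w19.png')
x0,y0,k=240,220,5
im=cv2.resize(c[y0:y0+120,x0:x0+150],None,fx=k,fy=k,interpolation=2)
for i in range(0,150,10): cv2.putText(im,str(x0+i),(int(i*k),8),0,.3,(0,255,255),1)
for i in range(0,120,10): cv2.putText(im,str(y0+i),(0,int(i*k)+4),0,.3,(0,255,255),1)
cv2.imwrite('pics/w19z.png',im)
E
```

```text
t25.10 pos [429.6 248.  287.9] yaw(y axis) 104.64 F [ 0.8 -0.7  0.2] w 85.3
```

View pics/w19z.png

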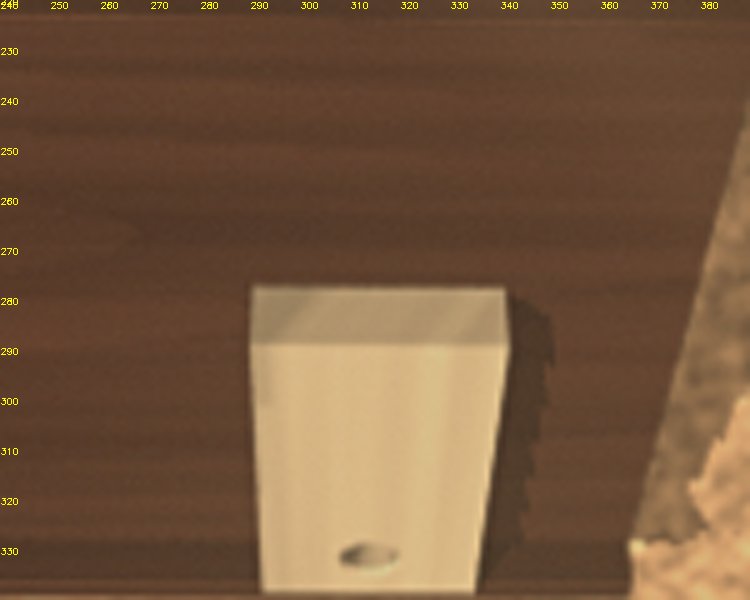

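```bash
python3 - <<'E'
from h import *
q=[(290,288.7),(341.5,288.7),(334.7,338),(292.5,338)]
P,n,e=planerays('w19',q,q); P*=1000
print(np.round(P,1).tolist(),'tilt %.1f'%np.degrees(np.arccos(n[2])),'head n %.1f'%np.degrees(np.arctan2(n[1],n[0])),e)
print('sides',np.round([np.linalg.norm(P[i]-P[(i+1)%4]) for i in range(4)],1))
for a,b in((0,3),(1,2)): d=P[b]-P[a]; print('head %.2f'%np.degrees(np.arctan2(d[1],d[0])))
nose=(P[2]+P[3])/2; up=(P[0]+P[1])/2-nose; up/=np.linalg.norm(up); g=nose+55*up; print('nose',nose,'grip top',g)
mv([g[0]/1000,g[1]/1000,.125],103.9)
E
```

```text
[[507.9, 243.4, 103.8], [494.8, 295.4, 104.0], [587.4, 318.4, 48.0], [600.3, 265.8, 47.9]] tilt 30.4 head n 13.7 0.0004781200679921912
sides [ 53.7 110.7  54.2 110.3]
head 13.62
head 13.92
nose [593.87457903 292.06635313  47.9796251 ] grip top [547.80539321 280.77563856  75.82113874]
t25.15 pos [430.  249.  288.1] yaw(y axis) 104.65 F [ 0.6  1.9 -0.4] w 85.7
tool shift mm [160.8  -3.4 125.1] turn 0.78 tool axes [[-0.02, -0.25, 0.97], [0.02, 0.97, 0.25], [-1.0, 0.03, -0.02]] q6 -1.47
```

Emit:
play_rows:
  plan:
    - [[0,0.025,0,0.025,0.2],[0,0.055,-0.001,0.055,0.5],[0,0.085,-0.002,0.085,0.8],[0,0.115,-0.0034,0.107,0.8],[0,0.14,-0.0034,0.12,0.8],[0,0.156,-0.0034,0.125,0.8],[0,0.161,-0.0034,0.125,0.8],[0,0.161,-0.0034,0.125,0.8]]

```text
clock: 25.95
position: [0.5473, 0.2794, 0.1233]
ee_rot: [0.693, -0.077, 0.711, 0.093]
contact_force: [-0.2, 0.1, 0.3]
width: 0.085
```

```bash
python3 - <<'E'
from h import *
mv([.5478,.2808,.0675],103.8)
grab('wrist','w20')
E
```

```text
t25.95 pos [547.3 279.4 123.3] yaw(y axis) 103.80 F [-0.2  0.1  0.3] w 85.0
tool shift mm [55.8 -0.2  2. ] turn 0.03 tool axes [[-0.03, -0.24, 0.97], [0.02, 0.97, 0.24], [-1.0, 0.03, -0.02]] q6 -1.48
```

View pics/w20.png

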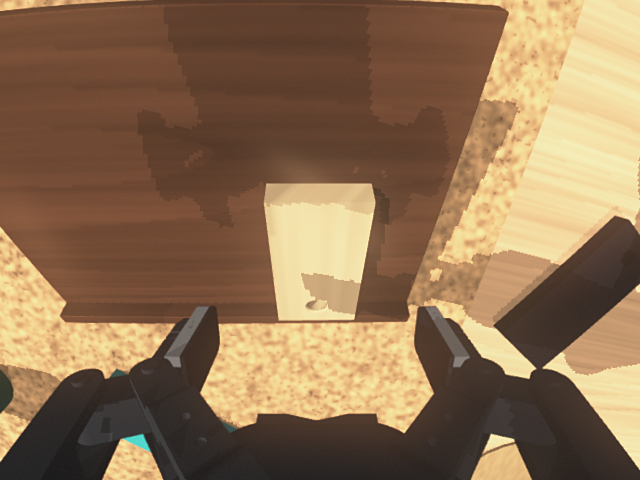

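Emit:
play_rows:
  plan:
    - [[0,0.02,0,0.001,0],[0,0.038,0,0.002,0],[0,0.05,0,0.002,0],[0,0.0558,0,0.002,0],[0,0.0558,0,0.002,0],[0.2,0.0558,0,0.002,0],[0.35,0.0558,0,0.002,0],[0.43,0.0558,0,0.002,0],[0.43,0.0558,0,0.002,0],[0.43,0.0558,0,0.002,0],[0.43,0.0558,0,0.002,0]]
  grip_force: 25

```text
clock: 27.1
position: [0.5492, 0.2818, 0.0699]
ee_rot: [0.695, -0.077, 0.709, 0.094]
contact_force: [0.6, -0.3, 5.0]
width: 0.0524
```

```bash
python3 - <<'E'
from h import *
mv([.5478,.2808,.195],103.8)
E
```

```text
t27.10 pos [549.2 281.8  69.9] yaw(y axis) 103.81 F [ 0.6 -0.3  5. ] w 52.4
tool shift mm [-125.1    2.7   -3.8] turn 0.04 tool axes [[-0.02, -0.24, 0.97], [0.02, 0.97, 0.24], [-1.0, 0.03, -0.02]] q6 -1.48
```

Emit:
play_rows:
  plan:
    - [[0.43,-0.005,0,0,0],[0.43,-0.015,0,0,0],[0.43,-0.035,0.001,-0.001,0],[0.43,-0.065,0.0015,-0.002,0],[0.43,-0.095,0.002,-0.003,0],[0.43,-0.115,0.0027,-0.0038,0],[0.43,-0.124,0.0027,-0.0038,0],[0.43,-0.125,0.0027,-0.0038,0]]

```text
clock: 27.9
position: [0.5482, 0.281, 0.1963]
ee_rot: [0.695, -0.076, 0.708, 0.094]
contact_force: [0.6, -0.5, -1.5]
width: 0.0526
```

```bash
python3 - <<'E'
from h import *
mv(list(t2w(.531,-.224))+[.195],92.43)
E
```

```text
t27.90 pos [548.2 281.  196.3] yaw(y axis) 103.82 F [ 0.6 -0.5 -1.5] w 52.6
tool shift mm [  -9.2 -466.2 -123.3] turn 11.41 tool axes [[-0.02, -0.24, 0.97], [0.02, 0.97, 0.24], [-1.0, 0.03, -0.02]] q6 -1.48
```

Emit:
play_rows:
  plan:
    - [[0.43,0,-0.02,-0.005,0.5],[0.43,-0.001,-0.055,-0.014,1.5],[0.43,-0.002,-0.095,-0.025,2.5],[0.43,-0.003,-0.135,-0.036,4],[0.43,-0.004,-0.18,-0.048,5.5],[0.43,-0.005,-0.225,-0.06,7],[0.43,-0.006,-0.27,-0.072,8.5],[0.43,-0.006,-0.31,-0.083,10],[0.43,-0.007,-0.35,-0.094,11.4],[0.43,-0.008,-0.39,-0.104,11.4],[0.43,-0.009,-0.425,-0.113,11.4],[0.43,-0.009,-0.45,-0.119,11.4]]

```text
clock: 29.1
position: [0.5393, -0.1867, 0.1935]
ee_rot: [0.699, -0.006, 0.715, 0.023]
contact_force: [-0.7, -0.5, -0.5]
width: 0.0524
```

```bash
python3 - <<'E'
from h import *
mv(list(t2w(.531,-.222))+[.195],92.43)
mv(list(t2w(.531,-.222))+[.085],92.43)
E
```

```text
t29.10 pos [ 539.3 -186.7  193.5] yaw(y axis) 92.32 F [-0.7 -0.5 -0.5] w 52.4
tool shift mm [ -1.8 -12.5   0.1] turn -0.08 tool axes [[-0.02, -0.04, 1.0], [0.02, 1.0, 0.04], [-1.0, 0.02, -0.02]] q6 -2.08
t29.10 pos [ 539.3 -186.7  193.5] yaw(y axis) 92.32 F [-0.7 -0.5 -0.5] w 52.4
tool shift mm [108.2 -15.1   2.6] turn -0.08 tool axes [[-0.02, -0.04, 1.0], [0.02, 1.0, 0.04], [-1.0, 0.02, -0.02]] q6 -2.08
```

Emit:
play_rows:
  plan:
    - [[0.43,0.005,-0.006,0,0],[0.43,0.02,-0.012,0.001,0],[0.43,0.045,-0.016,0.002,0],[0.43,0.07,-0.017,0.0025,0],[0.43,0.092,-0.017,0.0026,0],[0.43,0.103,-0.017,0.0026,0],[0.43,0.105,-0.017,0.0026,0]]

```text
clock: 29.8
position: [0.5385, -0.1996, 0.0858]
ee_rot: [0.697, -0.005, 0.717, 0.024]
contact_force: [-0.2, -0.4, -0.8]
width: 0.0523
```

```bash
python3 - <<'E'
from h import *
s,R=st();print(w2t(s['position']*1000))
grab('side','s21')
c=cv2.imread('pics/s21.png');cv2.imwrite('pics/s21z.png',cv2.resize(c[220:420,340:540],None,fx=3,fy=3))
E
```

```text
t29.80 pos [ 538.5 -199.6   85.8] yaw(y axis) 92.34 F [-0.2 -0.4 -0.8] w 52.3
[ 529.59641082 -222.28591477]
```

View pics/s21z.png

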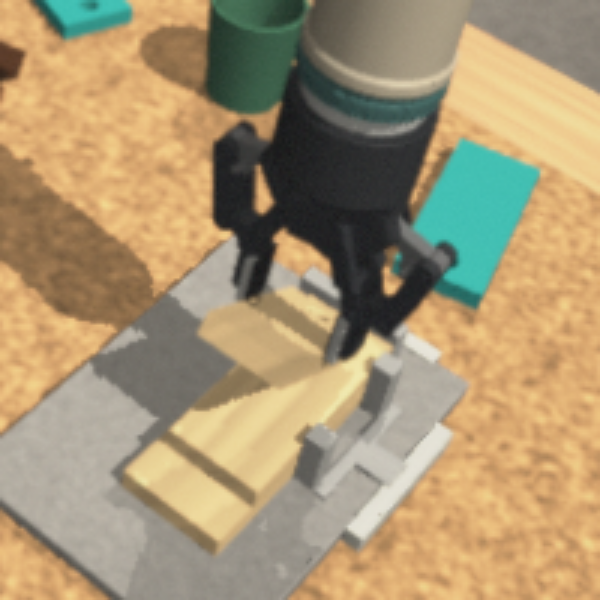

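Emit:
play_rows:
  plan:
    - [[0.43,0.003,0,0,0],[0.43,0.006,0,0,0],[0.43,0.008,0,0,0],[0.43,0.01,0,0,0],[0.43,0.012,0,0,0],[0.43,0.014,0,0,0],[0.43,0.016,0,0,0],[0.43,0.018,0,0,0],[0.43,0.02,0,0,0],[0.43,0.022,0,0,0],[0.43,0.024,0,0,0],[0.43,0.026,0,0,0]]
  grip_force: 20

```text
clock: 31.05
position: [0.5379, -0.1998, 0.0614]
ee_rot: [0.697, -0.006, 0.716, 0.023]
contact_force: [-3.8, -0.2, 4.2]
width: 0.0528
```

```bash
python3 - <<'E'
from h import *
s,R=st();print(w2t(s['position']*1000))
grab('side','s22')
c=cv2.imread('pics/s22.png');cv2.imwrite('pics/s22z.png',cv2.resize(c[220:420,340:540],None,fx=3,fy=3))
E
```

```text
t31.05 pos [ 537.9 -199.8   61.4] yaw(y axis) 92.35 F [-3.8 -0.2  4.2] w 52.8
[ 528.97298048 -222.43313331]
```

View pics/s22z.png

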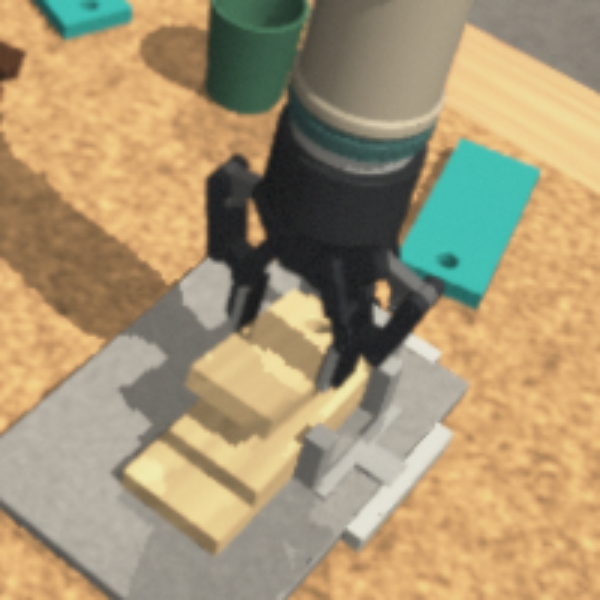

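Emit:
play_rows:
  plan:
    - [[0.43,0.002,0,0,0],[0.43,0.004,0,0,0],[0.43,0.006,0,0,0],[0.43,0.007,0,0,0],[0.43,0.008,0,0,0],[0.43,0.009,0,0,0],[0.43,0.01,0,0,0],[0.43,0.01,0,0,0]]

```text
clock: 31.9
position: [0.5369, -0.1997, 0.0516]
ee_rot: [0.697, -0.006, 0.717, 0.023]
contact_force: [-4.5, 0.4, 5.4]
width: 0.0524
```

```bash
python3 - <<'E'
from h import *
s,R=st();print(w2t(s['position']*1000),s['moment'])
grab('side','s23')
c=cv2.imread('pics/s23.png');cv2.imwrite('pics/s23z.png',cv2.resize(c[270:410,370:510],None,fx=4.2,fy=4.2,interpolation=2))
E
```

```text
t31.90 pos [ 536.9 -199.7   51.6] yaw(y axis) 92.36 F [-4.5  0.4  5.4] w 52.4
[ 528.00172359 -222.24822395] [-0.00971504  0.36883305  0.02383463]
```

View pics/s23z.png

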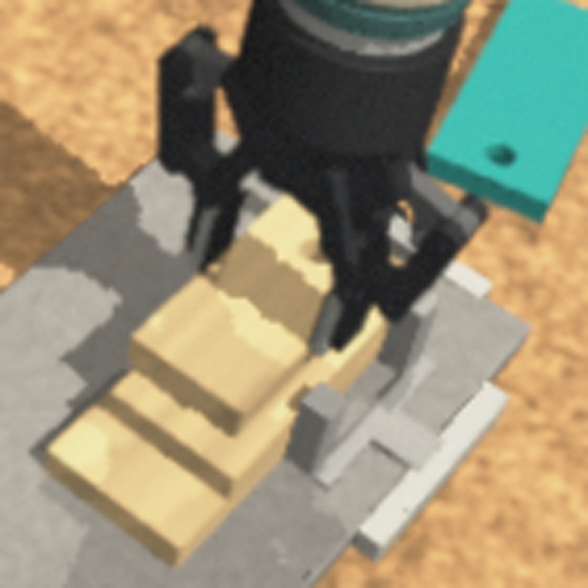

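Emit:
play_rows:
  plan:
    - [[0.43,0.001,0,0,0],[0.43,0.002,0,0,0],[0.43,0.003,0,0,0],[0.43,0.003,0,0,0]]

```text
clock: 32.35
position: [0.5365, -0.1997, 0.0498]
ee_rot: [0.697, -0.006, 0.717, 0.023]
contact_force: [-4.4, -0.4, 9.5]
width: 0.0523
```

```bash
python3 - <<'E'
from h import *
s,R=st();print(w2t(s['position']*1000),s['moment'])
grab('side','s24')
c=cv2.imread('pics/s24.png');cv2.imwrite('pics/s24z.png',cv2.resize(c[270:410,370:510],None,fx=4.2,fy=4.2,interpolation=2))
E
```

```text
t32.35 pos [ 536.5 -199.7   49.8] yaw(y axis) 92.37 F [-4.4 -0.4  9.5] w 52.3
[ 527.56860277 -222.30525201] [0.14145406 0.47881775 0.06289627]
```

View pics/s24z.png

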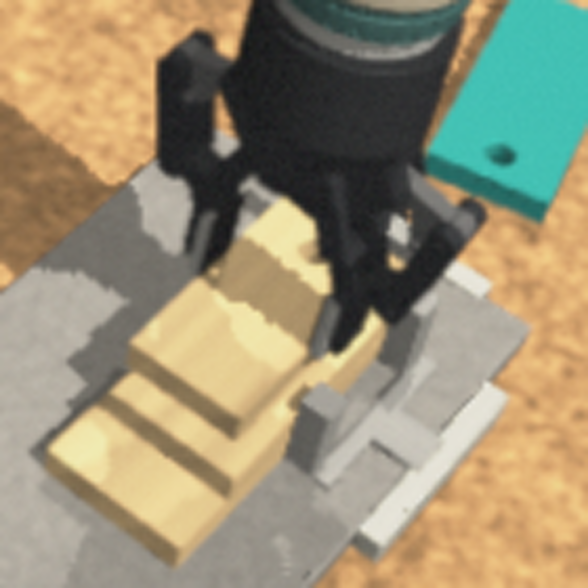

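Emit:
play_rows:
  plan:
    - [[0.43,-0.0006,0,0,0],[0.43,-0.001,0,0,0],[0.43,-0.001,-0.001,0.0015,0],[0.43,-0.001,-0.002,0.003,0],[0.43,-0.001,-0.003,0.0045,0],[0.43,-0.001,-0.004,0.006,0],[0.43,-0.001,-0.005,0.0075,0],[0.43,-0.001,-0.006,0.009,0],[0.43,-0.001,-0.007,0.0105,0],[0.43,-0.001,-0.007,0.0105,0]]

```text
clock: 33.4
position: [0.5478, -0.2066, 0.0504]
ee_rot: [0.697, -0.006, 0.717, 0.023]
contact_force: [-1.7, 0.4, 5.8]
width: 0.0523
```

```bash
python3 - <<'E'
from h import *
s,R=st();print(w2t(s['position']*1000),s['moment'])
E
```

```text
t33.40 pos [ 547.8 -206.6   50.4] yaw(y axis) 92.37 F [-1.7  0.4  5.8] w 52.3
[ 538.55337593 -229.61937606] [0.07957251 0.12119322 0.02839317]
```

Feel in -y.

Emit:
play_rows:
  plan:
    - [[0.43,-0.0005,-0.001,0,0],[0.43,-0.0005,-0.002,0,0],[0.43,-0.0005,-0.003,0,0],[0.43,-0.0005,-0.004,0,0],[0.43,-0.0005,-0.004,0,0]]

```text
clock: 33.9
position: [0.5486, -0.2093, 0.0509]
ee_rot: [0.698, -0.005, 0.716, 0.024]
contact_force: [0.3, 6.1, 3.4]
width: 0.0525
```

```bash
python3 - <<'E'
from h import *
s,R=st();print(w2t(s['position']*1000),s['moment'])
E
```

```text
t33.90 pos [ 548.6 -209.3   50.9] yaw(y axis) 92.32 F [0.3 6.1 3.4] w 52.5
[ 539.23827262 -232.41196763] [ 0.91406519 -0.33330162  0.14822668]
```

Emit:
play_rows:
  plan:
    - [[0.43,0,0,0.001,0],[0.43,0,0,0.002,0],[0.43,0,0,0.003,0],[0.43,0,0,0.004,0],[0.43,0,0,0.005,0],[0.43,0,0,0.005,0]]

```text
clock: 34.5
position: [0.5529, -0.2091, 0.0506]
ee_rot: [0.697, -0.005, 0.717, 0.024]
contact_force: [-5.4, 1.6, 4.1]
width: 0.0525
```

```bash
python3 - <<'E'
from h import *
s,R=st();print(w2t(s['position']*1000),s['moment'])
grab('top','t25')
c=cv2.imread('pics/t25.png');cv2.imwrite('pics/t25z.png',cv2.resize(c[185:305,400:510],None,fx=5,fy=5,interpolation=2))
E
```

```text
t34.50 pos [ 552.9 -209.1   50.6] yaw(y axis) 92.33 F [-5.4  1.6  4.1] w 52.5
[ 543.50268646 -232.34438058] [0.26273903 0.5537789  0.05629399]
```

View pics/t25z.png

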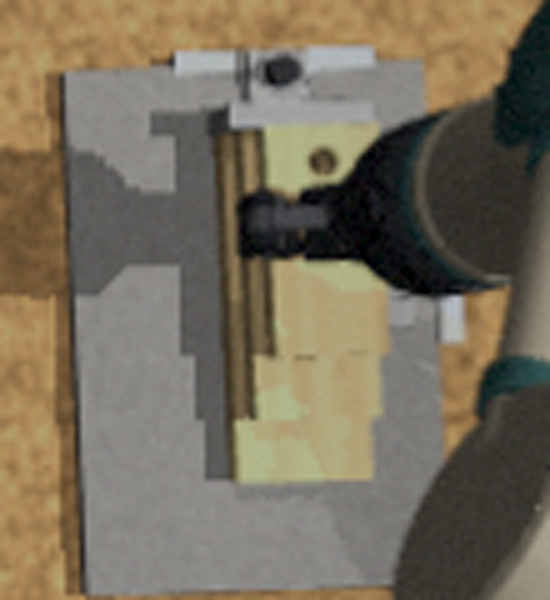

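Emit:
play_rows:
  plan:
    - [[0.43,-0.0005,-0.0005,0.001,0],[0.43,-0.0005,-0.001,0.002,0],[0.43,-0.0005,-0.002,0.002,0],[0.43,-0.0005,-0.0025,0.002,0],[0.43,-0.0005,-0.0025,0.002,0]]

```text
clock: 35.05
position: [0.5529, -0.2092, 0.0506]
ee_rot: [0.695, -0.004, 0.718, 0.025]
contact_force: [-6.9, 5.8, 6.2]
width: 0.0524
```

```bash
python3 - <<'E'
from h import *
s,R=st();print(w2t(s['position']*1000),s['moment'])
E
```

```text
t35.05 pos [ 552.9 -209.2   50.6] yaw(y axis) 92.31 F [-6.9  5.8  6.2] w 52.4
[ 543.52526906 -232.46121356] [0.92809038 0.795986   0.08325956]
```

Emit:
play_rows:
  plan:
    - [[0.37,0,0,0,0],[0.28,0,0,0,0],[0.2,0,0,0,0],[0.2,0,0,0,0]]

```text
clock: 35.45
position: [0.5537, -0.2098, 0.0506]
ee_rot: [0.696, -0.004, 0.718, 0.025]
contact_force: [-0.2, -1.3, 0.2]
width: 0.0682
```

```bash
python3 - <<'E'
from h import *
mv(list(t2w(.48,-.228))+[.20],92.43)
E
```

```text
t35.45 pos [ 553.7 -209.8   50.6] yaw(y axis) 92.30 F [-0.2 -1.3  0.2] w 68.2
tool shift mm [-147.2    9.5  -68.8] turn -0.07 tool axes [[-0.03, -0.04, 1.0], [0.03, 1.0, 0.04], [-1.0, 0.03, -0.03]] q6 -2.10
```

Emit:
play_rows:
  plan:
    - [[0.2,-0.01,0.0003,-0.0003,0],[0.1,-0.035,0.001,-0.001,0],[0,-0.065,0.003,-0.01,0],[0,-0.1,0.006,-0.03,0],[0,-0.13,0.008,-0.052,0],[0,-0.145,0.0095,-0.066,0],[0,-0.147,0.0095,-0.069,0],[0,-0.147,0.0095,-0.069,0]]

```text
clock: 36.25
position: [0.489, -0.2076, 0.1998]
ee_rot: [0.696, -0.004, 0.717, 0.025]
contact_force: [0.2, -0.4, 0.2]
width: 0.0856
```

```bash
python3 - <<'E'
from h import *
st();grab('wrist','w26');grab('side','s26')
c=cv2.imread('pics/s26.png');cv2.imwrite('pics/s26z.png',cv2.resize(c[270:420,360:510],None,fx=4,fy=4,interpolation=2))
E
python3 chk.py w26 .057; python3 edge.py w26 .057 240 320
```

```text
t36.25 pos [ 489.  -207.6  199.8] yaw(y axis) 92.27 F [ 0.2 -0.4  0.2] w 85.6
left: yaw 0.03 v@541 -261.0 40 40
```

View pics/w26z.png

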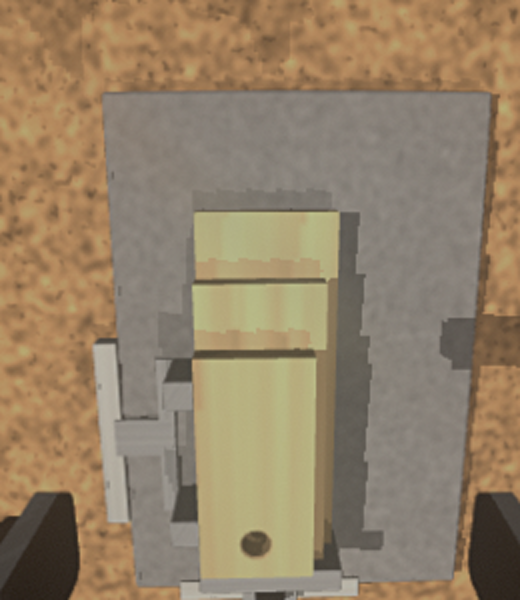

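View pics/s26z.png

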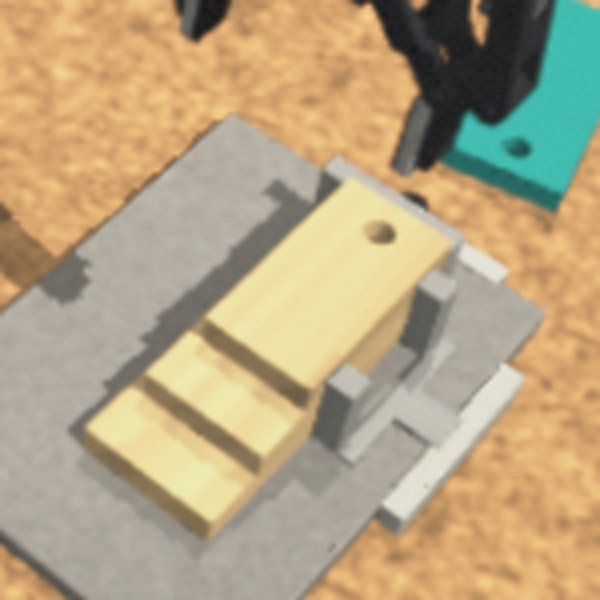

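```bash
python3 - <<'E'
from h import *
o=lambda x,y:(180+x/2,60+y/2)
print('small',w2t(ray('w26',[o(194,354.5),o(315.5,353),o(313,578),o(201,580)],.057)*1000))
print('med tail',w2t(ray('w26',[o(193,282.5),o(326,281)],.042)*1000))
print('large tail',w2t(ray('w26',[o(194,211.5),o(338.5,211.5)],.027)*1000))
E
```

```text
small [[ 485.11770594 -259.47061967]
 [ 485.00519695 -206.76208596]
 [ 598.22509949 -206.10161949]
 [ 598.19253947 -260.25849731]]
med tail [[ 456.25795901 -260.13661482]
 [ 456.03669685 -201.17029265]]
large tail [[ 426.4341308  -259.93705519]
 [ 426.73186933 -194.43014203]]
```

```bash
python3 - <<'E'
from h import *
print(manip.sign_off()); print(manip.get_state()['clock'])
E
```

```text
the job is handed in; nothing more can be done
None
the job is handed in; nothing more can be done
```

The pile is squared in the stop corner in the order asked: large, then medium, then small. I handed the job in at about 36 s of robot time.

**Seating:** I gripped each board across its width, felt it against the side posts, then the end blade, and last pressed both at once before letting go. The final forces, blade then posts, were:
- **Large:** about 5 N and 6 N.
- **Medium:** about 4 N and 6 N.
- **Small:** about 7 N and 6 N.

I tipped the medium and small boards flat by lowering their hole ends onto the board below. The highest wrist force I read was about 16 N, though I only had readings at the end of each move.

**Last checks:**
- The wrist camera put the side faces of all three boards within about 1 mm of each other. Each board was within about 0.3° of square to the tray when measured after release.
- The hole ends, worked out from the tails, came out at about 596.6, 596.2 and 595.1 mm for large, medium and small. That 1.5 mm drift with height matches what I saw on the blade itself, so I take it as camera calibration error. The small board's front edge read 598.2 mm directly, but the blade hides that edge from this view.
- The side view shows the pile flat with the gripper clear.
- I did not measure the tin, spool and screwdriver again at the end. The planned paths cleared all three, and no force reading showed an unexpected contact.

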